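# Fish the dropped clamp washer out from under the guard

## Robot

A 6-joint arm with a two-finger parallel gripper is mounted at the origin on a cart in front of the work surface, level with it; the furniture and walls round the work are solid. World frame = base frame: x ahead of the robot, y to its left, z up, the work surface at z = 0. Lengths are in mm, angles in degrees, forces in N, time in s.
With the tool pointing down it reaches from about 350 to 850 mm from the base axis. Payload 8.1 kg.
Tool frame: the origin (TCP) lies at the very end of the fingers, on their centre line; the grasp point (between the pads) lies 19 mm behind it; z points along the fingers, y is the direction in which the jaws open and shut (so a half turn about z gives the same grasp; the last joint's range is limited). The gripper opens to 85 mm and grips with 20 to 120 N. Pads are 22 mm wide; open, the fingers measure 114 mm over their backs; the gripper's body (76 mm by 85 mm) begins 54 mm behind the grasp point. The pads swing forward as they close: fully open they stand 13 mm farther back than shut.
Start: joints at [-77.143, 7.471, 85.268, -0, 87.261, -4.893], TCP at [182.941, -571.435, 231.292] pointing down, gripper open.
Joint ranges: [-169.43, 169.43], [-51.17, 129.36], [1.28, 143.12], [-76.62, 256.62], [0, 156.53], [-152.29, 152.29]. Speed limits (degrees/s): [136.94, 136.94, 159.86, 180, 180, 180].

## Interface

Orientations are given as [roll, pitch, yaw] about the fixed x, y, z axes, in that order (R = Rz(yaw) Ry(pitch) Rx(roll)).
In Python, from bench import r gives the robot as it stands.
- The arm moves only by the shell command python3 -m crank 'ROWS' [OPENING] [FORCE]. ROWS is JSON, a list that holds one entry, the list of rows, each a list of 6 numbers: the shift along the tool's x, y, z in m, then the turn, a rotation vector about the tool's x, y, z in rad. A call has 1 to 10 rows; each row is the pose to reach, as a shift and turn from the pose measured when the call began, along the tool's axes at that moment; what a row does not reach only later rows make up. A row lasts 1/8 s, in which the tool goes at most 62.5 mm and 10.7 degrees, less where a joint would pass 70% of its speed; a pose out of reach is approached as far as the arm can. A call with a gripper value outside its range is refused whole. OPENING is the closure, from 0 (fully open) to 1 (shut), set as the call begins (- or left out, the last holds). The fingers move at their own pace and stop on an object; FORCE is the grip in N (left out, the last holds). Time passes only in rows, so rows that repeat a pose let the fingers close. It gives the time, the measured TCP pose, the force and the opening at its end, in the units of the state.
- r.sense(): the state, without advancing time (a new reading comes with each control period).
- r.snapshot(name): name is "side" or "top"; returns (picture, depth): 480x640x3 uint8, blue, green, red; 480x640 float32, mm along the optical axis (not along the pixel's ray), 0 where there is no reading.
- r.get_calibration(name): a dict with "mtx" (3x3 intrinsics, pixels), "k1" (the pictures are not rectified: a ray, as slopes to the right and down, at radius r is drawn at 1 + k1 r^2 times it, then the intrinsics apply), "cam_to_world" (4x4, takes a point from camera to world coordinates). Camera axes: x right, y down, z forward; pixel columns grow to the right and rows downward; lengths in mm; the calibration is good to about 2 mm. A picture is of the moment at which its call begins. get_calibration takes no time and is no camera call.
- r.hand_in(): hands the job in, once; it reports no verdict.
Trained networks look in the newest picture that a camera, given by its name, has taken for a name from the list of things; names that differ only in an ending like _2 or _b are one class to them, and where a whole thing is asked for, a point or a joint stands for the part that bears it (a point fixed in the world has none). Each returns a list of dicts, best first, with "conf" (0 to 1); they miss things now and then, are a little off and sometimes report something else, mostly with a low value. They report only what shows in the picture. A call takes as long as a camera call.
- r.look_for(thing, camera): "extent" ([left, top, right, bottom] in pixels, round what is visible of it).
- r.landmark_of(thing, camera): "pixel" ([column, row] in pixels: a listed point, or the origin of a listed thing).
The state is a dict: "time": time; "joint_pos": joint angles; "qd": joint speeds; "joint_efforts": joint torques, N m; "tool_pos": TCP position; "tcp_rot": TCP orientation; "ft_force": force on the tool from outside, world axes, zero at the start; "wrist_torque": the same for the moment, N m; "finger_gap": finger opening in mm.
Only numpy, scipy, OpenCV 4.12 (cv2) and the standard library are available. Lean on these libraries where they do the work, as an engineer would, in place of code of your own. Each camera call takes 0.05 s, during which the arm holds its last target.

## Task

The steel clamp washer has rolled under the clear guard, where no hand fits. Take the hooked rod from its rest, reach in under the guard's front edge, let the tip down through the washer's hole until it rests lightly on the base plate, and draw the washer out onto the open apron with the hook, without leaning hard on the guard or its plate. Then lay the hooked rod back in the forks of its rest and build up the spindle: first the washer flat over the post, down on the shoulder, then the collar over the post on top of it, leaving the cup, the bottle and the dish alone.

Things in the scene. Friction and masses are not known exactly. Their poses are not given: they have to be found in the camera images.
- guard: Fixed guard. Origin on the worktop, middle of its front edge; x inwards, y left, z up. Dark steel base plate (mm): x -100 to 112, 166 wide, 3 thick; x < 0 is the open apron. On it a clear box x 0 to 110, 150 wide, 70 high, closed but for the front (x = 0), which is open from the plate up to a header at z = 60. Strips along the sides narrow the inside to y = -61 to 61.
- washer_center (a point): Centre (half-way up) of the loose steel clamp washer: a flat ring, outside diameter 46, hole 20, 8 thick, about 50 g. It starts flat on the base plate under the guard, 40 to 75 mm behind the front edge. z along its axis.
- hook_grip (a point): Handle centre of the loose hooked rod (120 g), on the rod's axis; x along the rod to the hook, z up. Black handle 72 long (x), 16 wide (y), 24 high (mm). Steel rod, 8 diameter, from x = -64 to 154; at x = 150 it is bent down to a rounded end, lowest at z = -28. Starts lying in the rest, this point 46 above the worktop.
- hook_tip (a point): Lowest point of the bent-down end of the hooked rod, 150 mm ahead of and 28 mm below hook_grip; same axes.
- rest: Fixed grey rest. Origin on the worktop under its middle; x towards the hook's end. Foot strip 135 x 34 x 6 mm; at x = -50 and 50 a fork 8 thick with a V notch, open 23 wide at its top (z = 55). The rod lies in both Vs, axis 46 above the worktop, hook hanging down, handle between the forks with its centre over the origin (10 mm play along x).
- spindle_seat (a point): On the axis of the fixed aluminium spindle at the height of its shoulder, 24 mm above the worktop; z up. Foot disc 64 diameter, 10 high; shoulder 34 diameter, up to this point; above it a post of 15 diameter with a tapered top, 36 mm higher than this point. The washer belongs flat on the shoulder, round the post, and the collar on the washer.
- collar_center (a point): Centre (half-way up) of the loose clamp collar that stands on the worktop: a thick plain metal ring, outside diameter 36, hole 19, 20 high, about 60 g. z along its axis.
- collar: The same collar; origin at the centre of its underside.
- specimen_cup: Bystander: white specimen cup with a screw lid, 49 diameter, 60 high, loose. Origin under its centre.
- stain: Bystander: dark bottle with a cap, 44 diameter, 94 high, loose. Origin under its centre.
- dish: Bystander: petri dish, 62 diameter, 15 high, loose. Origin under its centre.
- washer: The same washer; origin at the centre of its underside.
- hook: The same hooked rod; origin at hook_grip.
- spindle: The fixed spindle; origin on the worktop on its axis. Between it and the guard stands the fixed microscope (x 0.40 to 0.72, y -0.07 to 0.12 m, about 0.4 m high); a tall black computer stands to the right of y = -0.28 m beyond x = 0.44 m. Carry things over or round them.

How it is judged:
By the outcome, as a careful person would: the job done as asked, in the order asked, and still so for the second after the job is handed in, with the robot touching nothing.
It also fails if it takes over 72 s, if anything falls off the work surface, if the arm or the gripper's body presses on something with over 40 N, if the wrist force passes 120 N, or if a joint passes its speed limit or range.

## Working session

There is one attempt and no reset: what is moved stays moved. The work goes in short steps, Python scripts to look and compute and a shell command to move; the robot and the scene stay as the last step left them, time stands still between calls to the robot, and variables do not carry over. Pictures are saved under pics/ and viewed, and the job is handed in when it is done.

```bash
ls; mkdir -p pics; cat > h.py <<'E'
import numpy as np, cv2
from bench import r
from scipy.spatial.transform import Rotation as R
def ray(px,cam):
    c=r.get_calibration(cam);K=np.array(c["mtx"]);T=np.array(c["cam_to_world"])
    d=np.array([(px[0]-K[0,2])/K[0,0],(px[1]-K[1,2])/K[1,1]]);s=d.copy()
    for _ in range(20): s=d/(1+c["k1"]*(s@s))
    return T[:3,3],T[:3,:3]@np.array([s[0],s[1],1.])
def atz(px,cam,z):
    o,d=ray(px,cam);return o+d*(z-o[2])/d[2]
def atd(px,cam,dep):
    o,d=ray(px,cam);return o+d*dep
def proj(p,cam):
    c=r.get_calibration(cam);K=np.array(c["mtx"]);T=np.array(c["cam_to_world"])
    q=T[:3,:3].T@(np.array(p)-T[:3,3]);s=q[:2]/q[2];s=s*(1+c["k1"]*(s@s))
    return K[:2,:2]@s+K[:2,2]
def pose():
    s=r.sense();return np.array(s["tool_pos"]),R.from_euler('xyz',s["tcp_rot"],degrees=True)
def go(p,rpy):
    "shift (m) and rotvec from the present pose to target"
    t,o=pose();g=R.from_euler('xyz',rpy,degrees=True)
    return np.round(np.r_[o.inv().apply(np.array(p)-t)/1000,(o.inv()*g).as_rotvec()],4)
E
python3 - <<'E'
from h import *
print(r.sense())
for c in("side","top"):
    p,d=r.snapshot(c);cv2.imwrite(f"pics/{c}0.png",p)
    np.save(f"pics/{c}0d.npy",d)
    k=r.get_calibration(c);print(c,np.round(k["mtx"],1).tolist(),k["k1"],np.round(k["cam_to_world"],3).tolist())
    for n in ["washer_center","hook_grip","hook_tip","rest","spindle_seat","collar_center","guard","specimen_cup","stain","dish"]:
        print(c,n,[(np.round(x["pixel"],1).tolist(),round(x["conf"],2)) for x in r.landmark_of(n,c)[:3]])
E
```

```text
pics
{'time': 0.0, 'joint_pos': array([-7.71410206e+01,  7.51508771e+00,  8.53309057e+01,  2.89336639e-03,
        8.72626268e+01, -4.89397590e+00]), 'qd': array([-0.0545768 ,  0.02478557,  0.02670413,  0.09074448, -0.02726267,
        0.07011895]), 'joint_efforts': array([ 1.75577494e-03, -5.69391096e+01, -5.00549805e+01, -1.43163466e-04,
        1.48995803e-02,  6.39242148e-05]), 'tool_pos': array([ 182.85115105, -570.86379925,  230.22907489]), 'tcp_rot': array([-1.79892022e+02, -1.21458778e-02,  1.77528030e+01]), 'ft_force': array([ 0.33520626, -0.43970323, -0.49235879]), 'wrist_torque': array([0.00237204, 0.04036633, 0.01111219]), 'finger_gap': 85.34810545500031}
side [[508.2, 0.0, 326.3], [0.0, 508.2, 234.1], [0.0, 0.0, 1.0]] -0.09462211079127118 [[-0.853, -0.292, 0.432, -121.424], [-0.521, 0.477, -0.707, 1143.12], [0.001, -0.829, -0.56, 861.03], [0.0, 0.0, 0.0, 1.0]]
side washer_center [([394.3, 238.9], 0.59)]
side hook_grip [([293.6, 308.6], 0.71), ([396.8, 205.2], 0.55)]
side hook_tip [([236.9, 313.7], 0.66), ([392.9, 218.1], 0.4), ([429.7, 198.1], 0.17)]
side rest [([295.7, 318.6], 0.82)]
side spindle_seat [([397.6, 207.4], 0.52)]
side collar_center [([430.8, 200.4], 0.62)]
side guard [([282.6, 280.2], 0.64)]
side specimen_cup []
side stain [([356.7, 195.2], 0.78)]
side dish [([393.4, 237.8], 0.67)]
top [[572.3, 0.0, 317.8], [0.0, 572.3, 240.1], [0.0, 0.0, 1.0]] 0.026181098233556594 [[0.015, -0.995, 0.1, 367.924], [-1.0, -0.017, -0.015, 108.516], [0.017, -0.1, -0.995, 1337.376], [0.0, 0.0, 0.0, 1.0]]
top washer_center []
top hook_grip [([173.2, 274.8], 0.78), ([443.9, 177.0], 0.71)]
top hook_tip [([149.7, 218.3], 0.92)]
top rest [([178.7, 276.4], 0.6)]
top spindle_seat [([174.3, 275.3], 0.66), ([427.7, 273.9], 0.56)]
top collar_center [([479.3, 306.7], 0.74)]
top guard [([236.7, 224.1], 0.91)]
top specimen_cup [([441.5, 175.7], 0.85)]
top stain [([439.9, 210.7], 0.74)]
top dish [([369.6, 301.0], 0.87)]
```

View pics/side0.png

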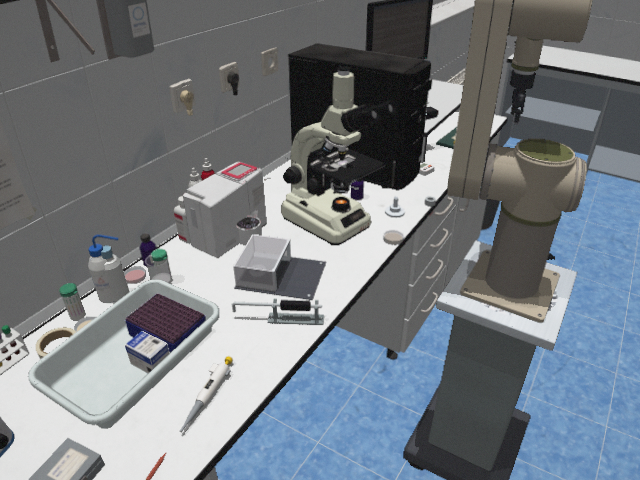

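View pics/top0.png

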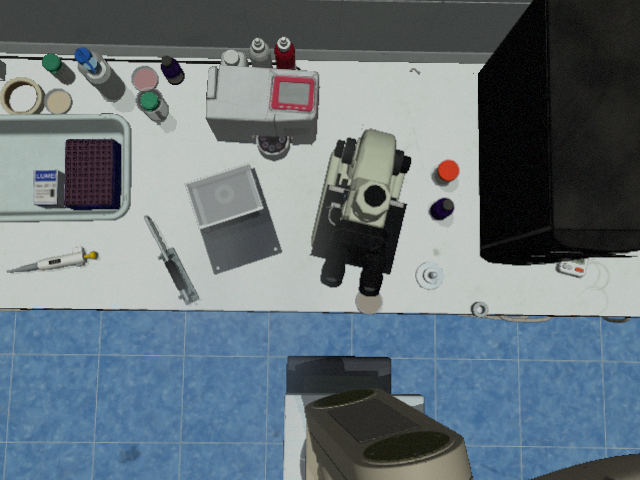

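Top view: the guard is near (235,220) with the washer faintly visible at about (224,194). The rod runs from (150,217) to (190,300), the spindle is at (430,275), the collar at (479,309) and the dish at (369,302). I'll zoom in to measure.

```bash
python3 - <<'E'
from h import *
t=cv2.imread("pics/top0.png");s=cv2.imread("pics/side0.png")
cv2.imwrite("pics/z1.png",cv2.resize(t[150:310,130:290],None,fx=3.7,fy=3.7,interpolation=cv2.INTER_CUBIC))
cv2.imwrite("pics/z2.png",cv2.resize(t[250:330,350:500],None,fx=5,fy=5,interpolation=cv2.INTER_CUBIC))
cv2.imwrite("pics/z3.png",cv2.resize(s[225:335,220:340],None,fx=5,fy=5,interpolation=cv2.INTER_CUBIC))
d=np.load("pics/top0d.npy")
for px in [(223,194),(238,224),(200,188),(215,240),(240,250),(431,275),(479,309),(440,208),(447,172),(150,217),(173,260),(178,275),(186,290)]:
    print(px,np.round(atd(px,"top",d[px[1],px[0]]),1))
E
```

```text
(223, 194) [595.4 302.8  70.3]
(238, 224) [536.5 275.5   6.1]
(200, 188) [608.4 354.8  68.2]
(215, 240) [497.9 327.6   7.6]
(240, 250) [475.8 269.4   3.6]
(431, 275) [ 422.5 -166.1   54.9]
(479, 309) [ 347.7 -287.2    6.5]
(440, 208) [ 571.5 -182.6   75. ]
(447, 172) [ 657.7 -203.2   57. ]
(150, 217) [550.8 483.1  -3.8]
(173, 260) [450.1 424.    2.2]
(178, 275) [413.7 399.7  52.5]
(186, 290) [381.1 389.5  11.1]
```

View pics/z1.png

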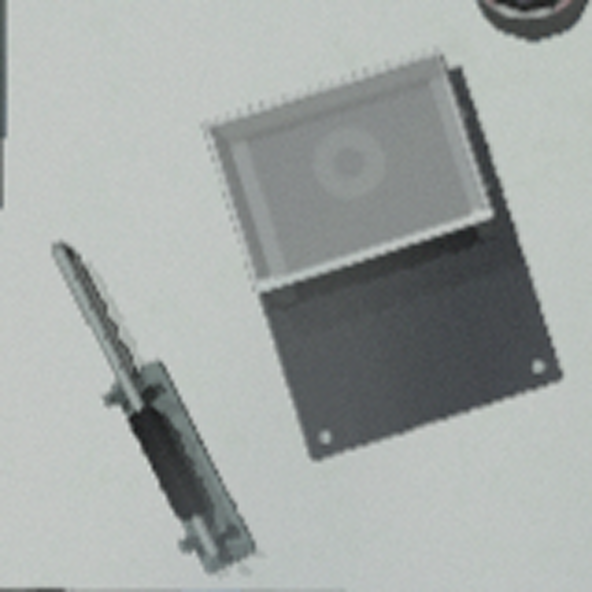

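View pics/z2.png

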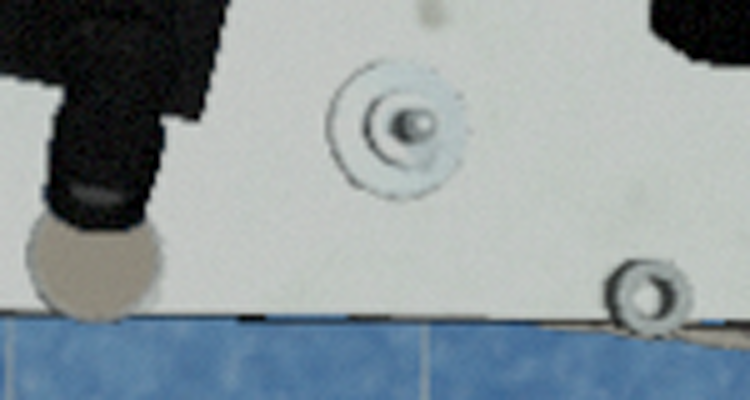

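View pics/z3.png

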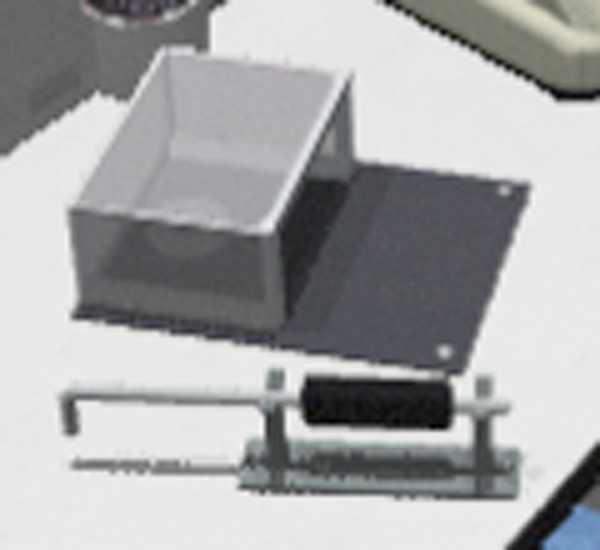

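```bash
cat > fit.py <<'E'
from h import *
from scipy.optimize import least_squares
def zt(x,y,f,o): return ((x+.5)/f-.5+o[0],(y+.5)/f-.5+o[1])
def T1(x,y): return ("top",)+zt(x,y,3.7,(130,150))
def T2(x,y): return ("top",)+zt(x,y,5,(350,250))
def S3(x,y): return ("side",)+zt(x,y,5,(220,225))
def fit(m,z0,x0):
    def f(v):
        c,s=np.cos(v[2]),np.sin(v[2]);e=[]
        for P,(cam,u,w) in m:
            e+=list(proj([v[0]+c*P[0]-s*P[1],v[1]+s*P[0]+c*P[1],z0+P[2]],cam)-[u,w])
        return np.array(e)
    q=least_squares(f,x0,loss="soft_l1");print(np.round(q.x[:2],1),round(np.degrees(q.x[2]),2),"res px",np.round(f(q.x).reshape(-1,2),1).tolist());return q.x
E
python3 - <<'E'
from fit import *
g=[((-100,83,3),T1(315,460)),((-100,-83,3),T1(562,378)),((0,75,70),T1(258,291)),((0,-75,70),T1(492,215)),((110,75,70),T1(206,125)),((110,-75,70),T1(441,57)),((112,-83,3),T1(462,66)),
((-100,83,3),S3(466,373)),((-100,-83,3),S3(530,185)),((0,75,70),S3(278,233)),((0,-75,70),S3(352,73)),((110,75,70),S3(70,211)),((110,-75,70),S3(166,50))]
G=fit(g,0,[530,280,0.3])
h=[((154,0,0),T1(58,246)),((-64,0,4),T1(212,552)),((36,0,12),T1(140,412)),((-36,0,12),T1(190,512)),
((150,0,4),S3(68,391)),((150,0,-28),S3(70,433)),((36,0,0),S3(304,400)),((-36,0,0),S3(450,407)),((-64,0,0),S3(511,409))]
H=fit(h,46,[415,400,1.1])
for z in(7,11): print("washer",atz(T1(349,163)[1:],"top",z))
w=atz(T1(349,163)[1:],"top",9)-[G[0],G[1],0];c,s=np.cos(G[2]),np.sin(G[2]);print("washer in guard",c*w[0]+s*w[1],-s*w[0]+c*w[1])
print("spindle foot",atz(T2(398,130)[1:],"top",10),"shoulder",atz(T2(402,126)[1:],"top",24),"post",atz(T2(420,124)[1:],"top",60))
print("collar top",atz(T2(651,297)[1:],"top",20))
print("dish",atz(T2(94,262)[1:],"top",15))
for n,z in (("washer_center",7),("spindle_seat",24),("collar_center",10),("dish",0),("hook_grip",46),("hook_tip",18),("stain",0)):
  for cm in("side","top"):
    for x in r.landmark_of(n,cm)[:2]: print(n,cm,np.round(atz(x["pixel"],cm,z),0),round(x["conf"],2))
E
```

```text
[538.9 282.5] 19.33 res px [[-0.6, 0.9], [0.7, 0.5], [-0.3, 1.5], [0.9, 1.0], [-1.0, -0.0], [-0.4, -2.2], [-0.2, 0.2], [-0.3, -0.4], [0.6, -1.2], [-1.0, -0.2], [0.1, -1.2], [-0.6, -1.5], [-0.7, -1.3]]
[413.8 408.3] 28.76 res px [[-1.1, -1.4], [0.3, 1.6], [-1.2, -0.5], [-0.2, 1.2], [-0.5, -1.5], [0.5, 0.1], [-0.3, -0.3], [0.6, -0.7], [0.2, -0.7]]
washer [607.53028446 310.31779317   7.        ]
washer [606.80986765 309.71104176  11.        ]
washer in guard 73.55859274757326 3.4055631148554113
spindle foot [ 422.90695268 -171.4842571    10.        ] shoulder [ 424.19318664 -170.38107845   24.        ] post [ 423.67536538 -170.79783317   60.        ]
collar top [ 347.96175667 -285.00879927   20.        ]
dish [359.79945821 -30.013284    15.        ]
washer_center side [352. -20.   7.] 0.59
spindle_seat side [ 409. -164.   24.] 0.52
spindle_seat top [414. 415.  24.] 0.66
spindle_seat top [ 426. -165.   24.] 0.56
collar_center side [ 343. -286.   10.] 0.62
collar_center top [ 353. -287.   10.] 0.74
dish side [361. -33.   0.] 0.67
dish top [362. -34.   0.] 0.87
hook_grip side [409. 421.  46.] 0.71
hook_grip side [ 403. -141.   46.] 0.55
hook_grip top [414. 412.  46.] 0.78
hook_grip top [ 648. -199.   46.] 0.71
hook_tip side [534. 484.  18.] 0.66
hook_tip side [ 398. -107.   18.] 0.4
hook_tip top [545. 478.  18.] 0.92
stain side [ 578. -202.    0.] 0.78
stain top [ 577. -200.    0.] 0.74
```

```bash
python3 - <<'E'
from h import *
d=np.load("pics/top0d.npy")
P=[]
for v in range(120,300):
    for u in range(305,412):
        if d[v,u]>0:
            p=atd((u,v),"top",d[v,u])
            if p[2]>100:P.append(p)
P=np.array(P);print(np.percentile(P,[0.2,1,50,99,99.8],axis=0).round())
print("low x pts",P[P[:,0]<410].round()[:8])
print(r.sense()["time"])
for p in [(345,-150,230),(340,60,230),(414,408,130)]: print(go(p,[180,0,24]))
E
```

```text
Traceback (most recent call last):
  File "h.py", line 12, in atd
    o,d=ray(px,cam);return o+d*dep
        ~~~^^^^^^^^
  File "h.py", line 5, in ray
    c=r.get_calibration(cam);K=np.array(c["mtx"]);T=np.array(c["cam_to_world"])
ValueError: time passes only in moves, steps and waits
```

```bash
python3 - <<'E'
s=open('h.py').read()
s=s.replace('from scipy.spatial','import functools\n@functools.lru_cache\ndef cal(n): return r.get_calibration(n)\nfrom scipy.spatial').replace('c=r.get_calibration(cam)','c=cal(cam)')
open('h.py','w').write(s)
E
python3 - <<'E'
from h import *
d=np.load("pics/top0d.npy")
P=[]
for v in range(120,300,2):
    for u in range(305,412,2):
        if d[v,u]>0:
            p=atd((u,v),"top",d[v,u])
            if p[2]>100:P.append(p)
P=np.array(P);print(np.percentile(P,[0.2,1,50,99,99.8],axis=0).round())
print("low x pts",P[P[:,0]<410].round()[:8])
print(r.sense()["time"])
for p in [(345,-150,230),(340,60,230),(414,408,130)]: print(go(p,[180,0,24]))
E
```

```text
[[373. -95. 107.]
 [381. -84. 145.]
 [510.  19. 327.]
 [731. 109. 499.]
 [737. 121. 500.]]
low x pts [[409.  89. 417.]
 [409.  86. 426.]
 [409.  82. 426.]
 [409.  79. 429.]
 [409.  76. 431.]
 [409.  73. 432.]
 [409.  70. 431.]
 [409.  67. 428.]]
1.8
[ 0.2828 -0.352   0.0013 -0.     -0.     -0.1091]
[ 0.3421 -0.5535  0.0013 -0.     -0.     -0.1091]
[ 0.5187 -0.8624  0.1013 -0.     -0.     -0.1091]
```

```bash
python3 - <<'E'
from h import *
d=np.load("pics/top0d.npy")
for v in range(255,296,3): print(v,[ (lambda p:"%d,%d,%d"%tuple(p))(atd((u,v),"top",d[v,u])) for u in (325,333,341,355,365,372,380)])
E
```

```text
255 ['438,81,390', '437,69,411', '437,56,408', '438,32,395', '439,16,398', '438,5,406', '438,-7,406']
258 ['444,77,229', '431,69,417', '432,56,414', '434,31,387', '433,16,405', '433,6,411', '433,-7,409']
261 ['426,82,417', '426,69,420', '427,56,413', '430,30,376', '428,16,402', '428,6,411', '428,-7,408']
264 ['421,82,419', '421,69,422', '422,56,421', '433,18,229', '423,16,406', '423,6,413', '423,-7,408']
267 ['416,82,422', '416,69,426', '417,56,422', '440,0,-3', '418,17,410', '418,6,416', '418,-7,411']
270 ['411,82,424', '411,69,430', '412,56,420', '433,0,-1', '413,18,420', '413,7,424', '413,-6,412']
273 ['406,82,429', '407,70,433', '407,56,421', '426,0,0', '408,18,420', '408,7,424', '408,-6,417']
276 ['402,82,431', '402,69,433', '402,56,423', '419,0,0', '403,18,421', '403,7,427', '403,-5,425']
279 ['398,81,413', '398,69,418', '398,56,422', '412,0,4', '398,18,424', '398,7,426', '399,-5,421']
282 ['393,81,409', '393,68,407', '393,56,420', '405,0,1', '393,19,431', '393,8,435', '394,-5,422']
285 ['388,81,411', '388,68,409', '398,32,-2', '398,0,0', '388,19,431', '389,8,434', '389,-5,421']
288 ['390,69,3', '390,51,0', '391,32,-1', '391,0,-7', '384,17,413', '384,7,430', '392,-58,0']
291 ['383,69,1', '383,51,0', '384,32,1', '384,0,-6', '379,17,411', '379,5,409', '385,-58,3']
294 ['376,69,3', '376,50,-2', '377,32,2', '377,0,1', '374,16,409', '375,5,410', '378,-58,-1']
```

```bash
python3 - <<'E'
from h import *
for z in (230,300,330,360,400,440,480,520): print(z,proj((183,-571,z),"side").round(),proj((183,-571,z),"top").round())
s=cv2.imread("pics/side0.png");cv2.imwrite("pics/z4.png",cv2.resize(s[0:300,430:610],None,fx=2,fy=2))
E
```

```text
230 [513. 121.] [666. 402.]
300 [517. 101.] [691. 409.]
330 [518.  93.] [703. 413.]
360 [520.  84.] [716. 416.]
400 [522.  72.] [734. 422.]
440 [525.  59.] [753. 428.]
480 [527.  47.] [775. 434.]
520 [529.  34.] [799. 441.]
```

View pics/z4.png

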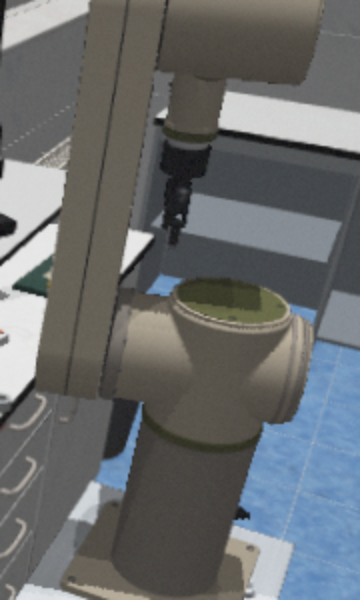

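```bash
python3 - <<'E'
from h import *
for p in [(290,-300,480),(345,-100,480),(345,80,480)]: print(go(p,[180,0,22]))
E
```

```text
[ 0.1847 -0.2259 -0.2487 -0.     -0.     -0.0742]
[ 0.2981 -0.3996 -0.2487 -0.     -0.     -0.0742]
[ 0.353  -0.571  -0.2487 -0.     -0.     -0.0742]
```

```bash
python3 -m crank '[[[0.185,-0.226,-0.25,0,0,-0.07],[0.185,-0.226,-0.25,0,0,-0.07],[0.185,-0.226,-0.25,0,0,-0.07],[0.185,-0.226,-0.25,0,0,-0.07],[0.185,-0.226,-0.25,0,0,-0.07],[0.185,-0.226,-0.25,0,0,-0.07],[0.298,-0.40,-0.25,0,0,-0.07],[0.298,-0.40,-0.25,0,0,-0.07],[0.298,-0.40,-0.25,0,0,-0.07],[0.298,-0.40,-0.25,0,0,-0.07]]]' 0.35 40; python3 - <<'E'
from h import *
print(np.round(r.sense()["joint_pos"],1))
for p in [(345,90,480),(414,408,200),(414,408,100)]: print(go(p,[180,0,28.8]))
E
```

```text
time: 3.05
tool_pos: [345.0, -97.0, 482.1]
tcp_rot: [179.9, -0.1, 21.9]
ft_force: [-0.1, -0.9, -0.1]
finger_gap: 55.7
[-23.9 -26.7  89.4   0.  117.2  44.1]
[ 0.0698 -0.1734  0.002   0.0011 -0.0016 -0.1198]
[ 0.2522 -0.4429  0.282   0.0011 -0.0016 -0.1198]
[ 0.252  -0.443   0.382   0.0011 -0.0016 -0.1198]
```

```bash
python3 -m crank '[[[0.07,-0.173,0.0,0,0,-0.06],[0.07,-0.173,0.0,0,0,-0.06],[0.07,-0.173,0.0,0,0,-0.12],[0.252,-0.443,0.28,0,0,-0.12],[0.252,-0.443,0.28,0,0,-0.12],[0.252,-0.443,0.28,0,0,-0.12],[0.252,-0.443,0.28,0,0,-0.12],[0.252,-0.443,0.28,0,0,-0.12],[0.252,-0.443,0.37,0,0,-0.12],[0.252,-0.443,0.37,0,0,-0.12]]]'; python3 - <<'E'
from h import *
p,d=r.snapshot("side");cv2.imwrite("pics/s1.png",cv2.resize(p[200:350,200:380],None,fx=4,fy=4))
p,d=r.snapshot("top");cv2.imwrite("pics/t1.png",cv2.resize(p[190:330,110:270],None,fx=4,fy=4))
E
```

```text
time: 4.3
tool_pos: [407.6, 379.4, 167.5]
tcp_rot: [179.9, -0.2, 28.8]
ft_force: [0.8, 0.9, 0.1]
finger_gap: 55.3
```

View pics/s1.png

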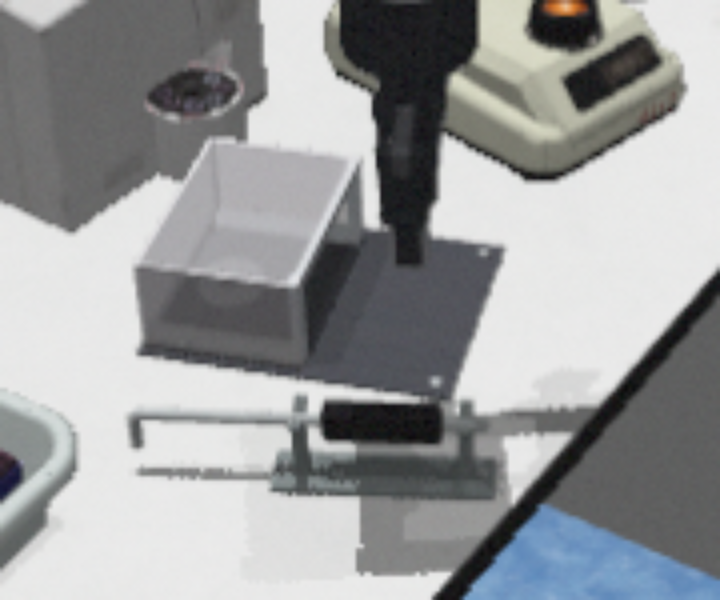

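View pics/t1.png

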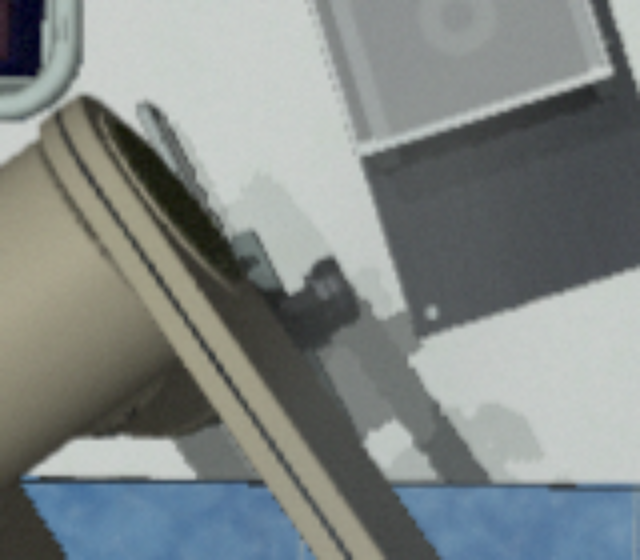

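```bash
python3 - <<'E'
from h import *
t,o=pose();print(t)
for sy in(-28,28):
  for b in (0,6): print(sy,b,(proj(t+o.apply([0,sy,-b]),"side")-200)*4)
c,s=np.cos(np.radians(28.8)),np.sin(np.radians(28.8))
for x in(-36,36):
  p=(413.8+c*x,408.3+s*x,46); print((proj(p,"side")-200)*4)
for p in [(414,408,70),(414,408,27)]: print(go(p,[180,0,28.8]))
E
```

```text
[403.48568173 377.09557347 160.08617649]
-28 0 [415.45719377 274.93658034]
-28 6 [415.06844594 266.46177155]
28 0 [423.15991107 215.60612319]
28 6 [422.81047944 207.28709547]
[440.88607725 421.18505744]
[320.38028846 417.19053149]
[ 0.0252 -0.0222  0.0897  0.0027  0.0116  0.0019]
[ 0.0257 -0.0223  0.1327  0.0027  0.0116  0.0019]
```

```bash
python3 -m crank '[[[0.025,-0.022,0.05,0,0.006,0],[0.025,-0.022,0.088,0,0.012,0.002],[0.025,-0.022,0.088,0,0.012,0.002],[0.025,-0.022,0.088,0,0.012,0.002],[0.025,-0.022,0.088,0,0.012,0.002]]]'; python3 - <<'E'
from h import *
p,d=r.snapshot("side");cv2.imwrite("pics/s2.png",cv2.resize(p[220:345,220:360],None,fx=5,fy=5))
p2,d2=r.snapshot("top");cv2.imwrite("pics/t2.png",cv2.resize(p2[200:320,130:230],None,fx=5,fy=5))
t,o=pose();print(t,r.sense()["tcp_rot"])
for sy in(-28,28):
  for b in (0,6): print(sy,b,(proj(t+o.apply([0,sy,-b]),"side")-220)*5)
E
```

```text
time: 5.03
tool_pos: [415.8, 408.9, 75.3]
tcp_rot: [179.9, -0.3, 28.8]
ft_force: [0.2, 0.1, 0.3]
finger_gap: 55.7
[415.31460924 408.5711905   74.34542835] [179.88822175  -0.24723058  28.77904593]
-28 0 [364.65408869 418.08765784]
-28 6 [364.22040761 408.31972178]
28 0 [376.29489415 339.51164241]
28 6 [375.9143973  329.87804073]
```

View pics/s2.png

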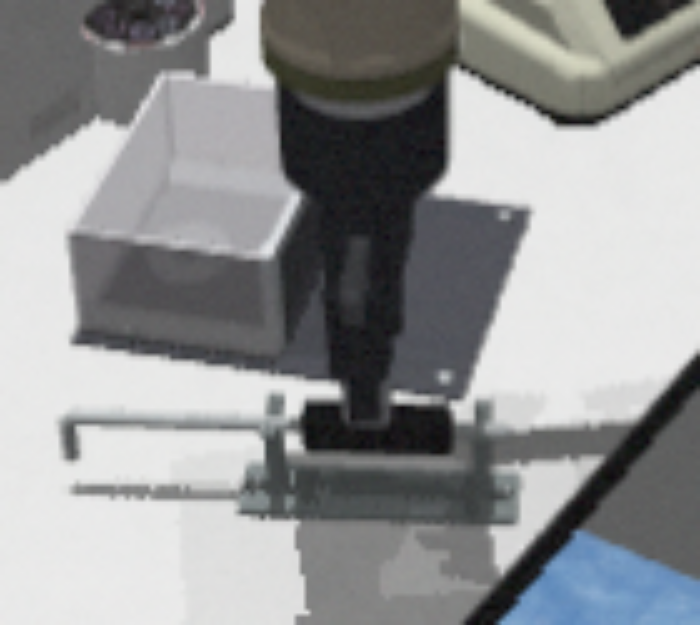

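View pics/t2.png

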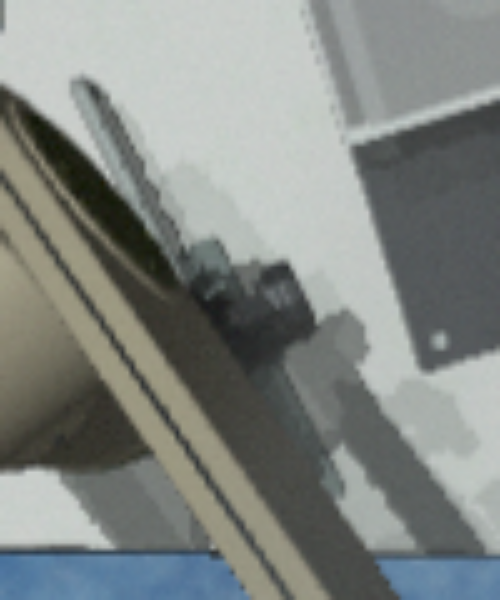

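```bash
python3 -m crank '[[[-0.003,0,0.025,0,0.004,0],[-0.003,0,0.047,0,0.004,0],[-0.003,0,0.047,0,0.004,0],[-0.003,0,0.047,0,0.004,0]]]'
python3 -m crank '[[[0,0,0,0,0,0],[0,0,0,0,0,0],[0,0,0,0,0,0],[0,0,0,0,0,0]]]' 1 40
```

```text
time: 5.62
tool_pos: [413.6, 407.7, 28.7]
tcp_rot: [179.9, -0.6, 28.8]
ft_force: [0.8, 0.7, 0.6]
finger_gap: 55.5
time: 6.12
tool_pos: [414.9, 407.2, 29.9]
tcp_rot: [179.8, -0.7, 28.8]
ft_force: [2.3, -5.3, 4.8]
finger_gap: 15.4
```

```bash
python3 -m crank '[[[0,0,-0.02,0,0,0],[0,0,-0.05,0,0,0],[0,0,-0.08,0,0,0],[0,0,-0.09,0,0,0],[0,0,-0.09,0,0,0],[0,0,-0.09,0,0,0]]]' 1 60
python3 - <<'E'
from h import *
p,d=r.snapshot("side");cv2.imwrite("pics/s3.png",cv2.resize(p[220:345,200:360],None,fx=5,fy=5))
p2,d2=r.snapshot("top");cv2.imwrite("pics/t3.png",cv2.resize(p2[200:320,130:230],None,fx=5,fy=5))
t,o=pose();print(t,r.sense()["tcp_rot"],r.sense()["ft_force"],r.sense()["wrist_torque"])
for q in [(0,0,-19),(36,0,-19),(-36,0,-19),(150,0,-23),(150,0,9),(-64,0,-19)]:
  P=t+o.apply(q);print(q,P.round(1),"side",(proj(P,"side")-[200,220])*5,"top",(proj(P,"top")-[130,200])*5)
E
```

```text
time: 6.88
tool_pos: [413.1, 406.4, 118.4]
tcp_rot: [179.8, -0.5, 28.8]
ft_force: [-0.3, -0.2, -2.0]
finger_gap: 15.4
[413.02520177 406.32103984 118.20680974] [179.79856254  -0.51288448  28.77324495] [-0.6233855  -0.27390837 -1.4141551 ] [ 0.00464797  0.00224276 -0.03124005]
(0, 0, -19) [412.8 406.3 137.2] side [472.96123147 272.41663769] top [177.89990903 368.93970232]
(36, 0, -19) [444.4 423.6 137.5] side [394.40294303 269.44296587] top [139.07960258 292.61279095]
(-36, 0, -19) [381.3 389.  136.9] side [551.76488904 275.36152334] top [216.84415714 445.58832831]
(150, 0, -23) [544.3 478.5 142.5] side [146.85754482 253.01321689] top [13.9940101  51.53632484]
(150, 0, 9) [544.6 478.5 110.5] side [153.72856191 307.00734726] top [36.7132325  62.13252733]
(-64, 0, -19) [356.7 375.5 136.6] side [613.19916369 277.63094469] top [247.22367539 505.43460364]
```

View pics/s3.png

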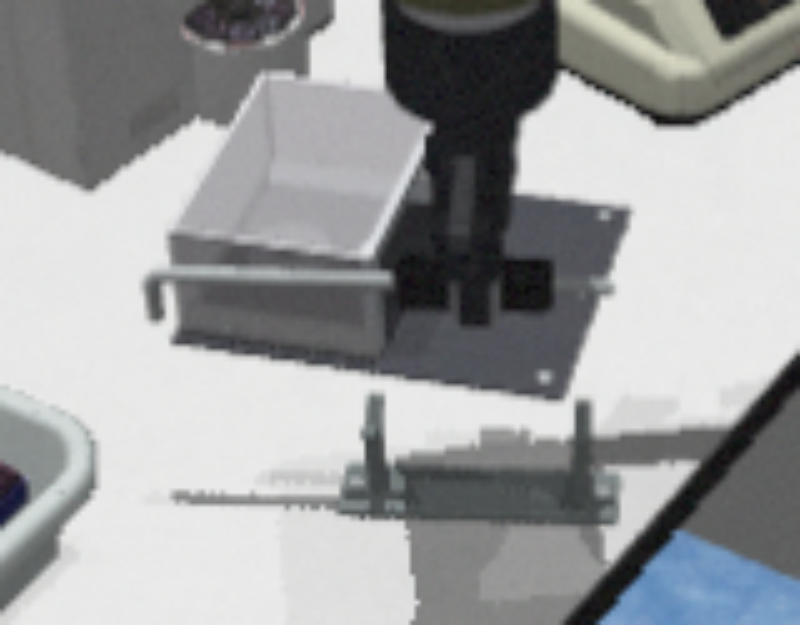

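View pics/t3.png

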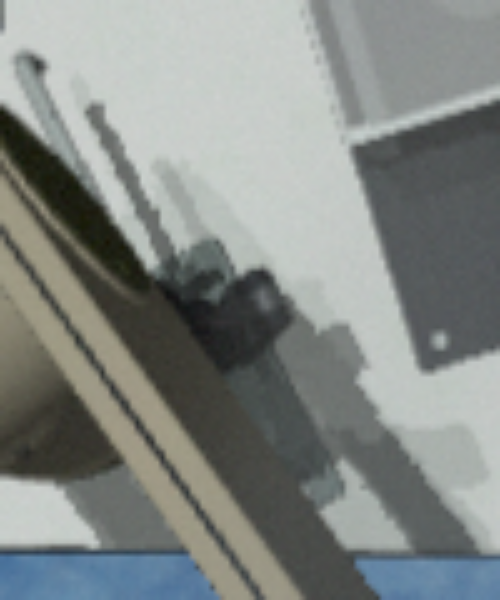

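```bash
python3 - <<'E'
from h import *
for p in [(376,229,118),(376,229,34)]: print(go(p,[180,-.7,19.3]))
E
```

```text
[-0.1178  0.1376 -0.0004  0.0018  0.003   0.1653]
[-0.1186  0.1373  0.0836  0.0018  0.003   0.1653]
```

```bash
python3 -m crank '[[[-0.04,0.045,0,0,0,0.06],[-0.08,0.09,0,0,0,0.12],[-0.118,0.137,0,0.002,0.003,0.165],[-0.118,0.137,0,0.002,0.003,0.165],[-0.118,0.137,0.04,0.002,0.003,0.165],[-0.118,0.137,0.083,0.002,0.003,0.165],[-0.118,0.137,0.083,0.002,0.003,0.165],[-0.118,0.137,0.083,0.002,0.003,0.165]]]'
cat > ov.py <<'E'
from h import *
def run(tag,side=(200,210,360,330),top=(180,150,290,250)):
    out=[]
    for c,b in (("side",side),("top",top)):
        p,d=r.snapshot(c)
        im=cv2.resize(p[b[1]:b[3],b[0]:b[2]],None,fx=5,fy=5,interpolation=cv2.INTER_CUBIC);cv2.imwrite(f"pics/{tag}_{c}.png",im)
    t,o=pose();s=r.sense();print(s["time"],t.round(1),np.round(s["tcp_rot"],2),np.round(s["ft_force"],1))
    R0=R.from_euler('xyz',[180,-.7,s["tcp_rot"][2]],degrees=True)
    for n,q in (("tip",(150,0,12)),("bendtop",(150,0,-20)),("grip",(0,0,-16))):
        P=t+o.apply(R.from_euler('y',0.7,degrees=True).apply(q)) 
        print(n,P.round(1),"side",((proj(P,"side")-side[:2])*5).round(),"top",((proj(P,"top")-top[:2])*5).round())
E
python3 -c "
import ov;ov.run('a1')"
```

```text
time: 7.98
tool_pos: [376.9, 230.2, 35.6]
tcp_rot: [-180.0, -0.7, 19.3]
ft_force: [-0.4, -0.4, -0.8]
finger_gap: 14.7
8.075 [377.9 230.5  36.6] [-179.97   -0.88   19.34] [ 0.7 -0.  -0.8]
tip [519.7 280.3  28.8] side [448. 290.] top [272. 400.]
bendtop [518.9 280.   60.8] side [447. 242.] top [264. 393.]
grip [377.5 230.4  52.6] side [727. 292.] top [368. 712.]
```

```bash
sleep 0.1; ls pics | tail -3
```

```text
z2.png
z3.png
z4.png
```

View pics/a1_side.png

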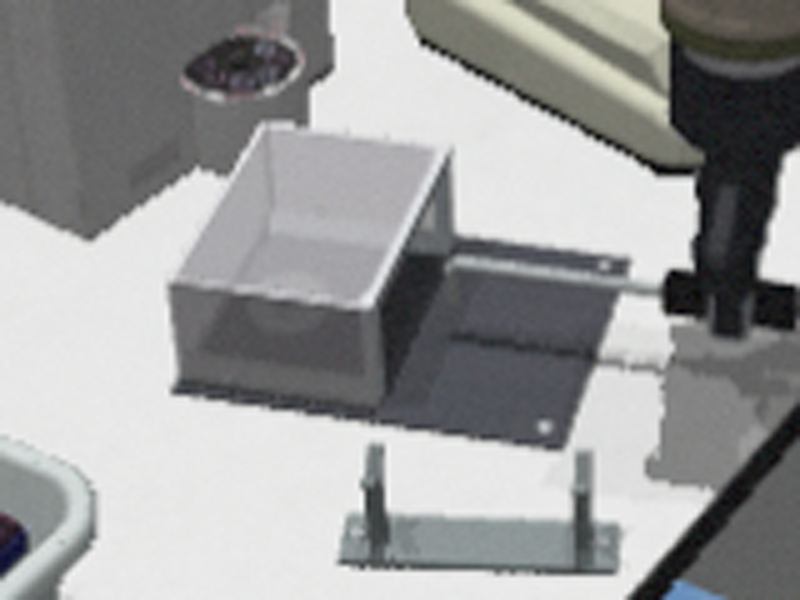

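View pics/a1_top.png

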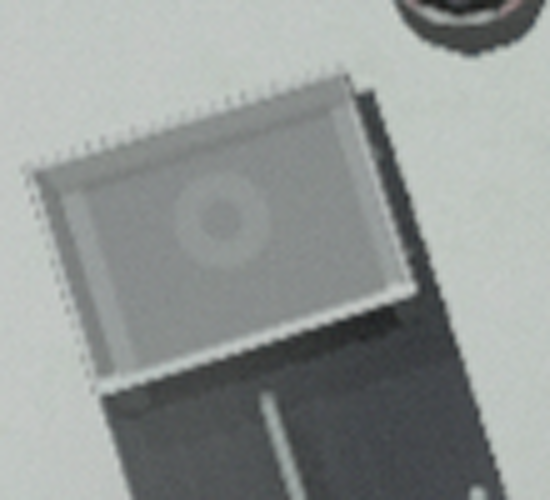

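```bash
sed -i "s/P=t+o.apply(R.from_euler('y',0.7,degrees=True).apply(q))/P=t+o.apply(q)/; s/(150,0,12)/(149.9,0,13.8)/; s/(150,0,-20)/(150.3,0,-18.2)/; s/(0,0,-16)/(0.2,0,-16)/" ov.py
python3 - <<'E'
from h import *
t,o=pose()
e=t+o.apply((154.3,0,-14.2));m=atz((266/5+180-.4,391/5+150-.4),"top",e[2]);off=e-m;print("rod end",e,m,off)
w=atz((223/5+180-.4,220/5+150-.4),"top",9.5);print("washer raw",w,"corr",w+off)
tip=t+o.apply((149.9,0,13.8));print("tip",tip)
y=np.radians(19.33);dw=w+off-tip;print("along guard x,y:",dw[0]*np.cos(y)+dw[1]*np.sin(y),-dw[0]*np.sin(y)+dw[1]*np.cos(y))
for p in [(383.7,234,31),]: print(go(p,[180,-.7,19.3]))
E
```

```text
rod end [523.28073518 281.54979562  53.19507767] [521.74033924 281.06396474  53.19507767] [1.54039595e+00 4.85830874e-01 7.10542736e-14]
washer raw [607.3021447  309.38383262   9.5       ] corr [608.84254065 309.86966349   9.5       ]
tip [519.53106332 280.2518296   25.13059398]
along guard x,y: 94.08054513997793 -1.6146495592123244
[ 0.0065 -0.0013  0.0057 -0.0006 -0.0032  0.0007]
```

```bash
python3 -m crank '[[[0,0.0016,0.006,0,-0.003,0],[0,0.0016,0.006,0,-0.003,0],[0.02,0.0016,0.0063,0,-0.003,0],[0.045,0.0016,0.0067,0,-0.003,0],[0.07,0.0016,0.007,0,-0.003,0],[0.088,0.0016,0.0075,0,-0.003,0],[0.094,0.0016,0.0075,0,-0.003,0],[0.094,0.0016,0.0075,0,-0.003,0],[0.094,0.0016,0.0075,0,-0.003,0]]]'
python3 -c "
import ov;ov.run('a2')"
```

```text
time: 9.2
tool_pos: [466.5, 259.9, 30.4]
tcp_rot: [-180.0, -0.7, 19.3]
ft_force: [-0.9, 0.5, -1.3]
finger_gap: 15.0
9.3 [466.6 260.   30.5] [-179.97   -0.69   19.35] [-0.4  0.3 -0.5]
tip [608.2 309.8  18.5] side [284. 281.] top [217. 213.]
bendtop [608.2 309.7  50.5] side [279. 234.] top [207. 200.]
grip [466.6 260.   46.5] side [552. 276.] top [309. 513.]
```

```bash
ls pics | grep a2
```

```text
a2_side.png
a2_top.png
```

View pics/a2_top.png

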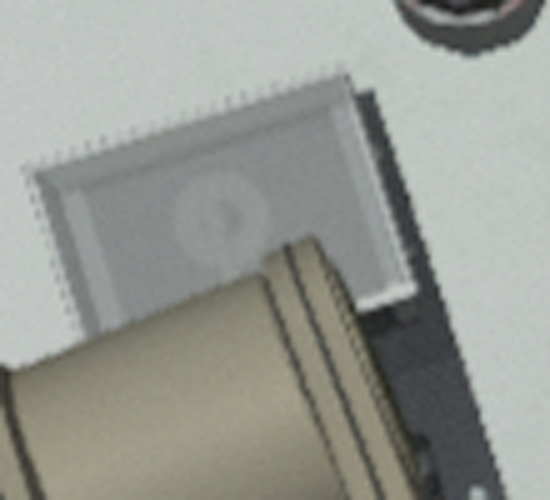

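View pics/a2_side.png

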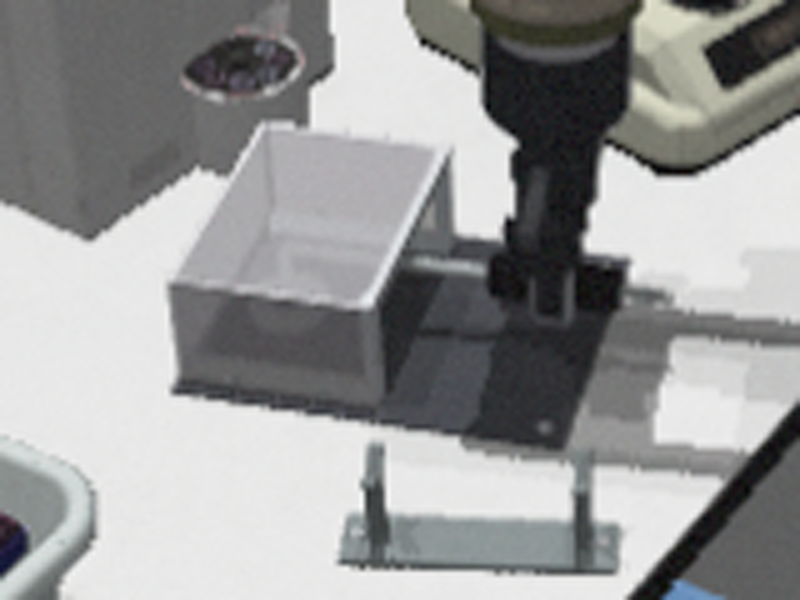

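```bash
python3 - <<'E'
import cv2,numpy as np
im=cv2.imread("pics/a2_top.png");c=im[150:290,150:300]
c=cv2.normalize(c.astype(np.float32).clip(110,175),None,0,255,cv2.NORM_MINMAX).astype(np.uint8)
cv2.imwrite("pics/a2z.png",cv2.resize(c,None,fx=4,fy=4,interpolation=cv2.INTER_CUBIC))
E
```

```text
(no output)
```

View pics/a2z.png

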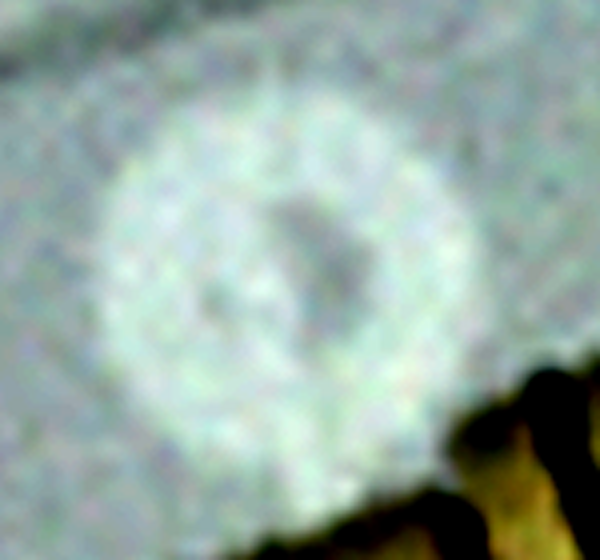

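```bash
python3 -m crank '[[[0,0,0.004,0,0,0],[0,0,0.007,0,0,0],[0,0,0.009,0,0,0],[0,0,0.010,0,0,0],[0,0,0.010,0,0,0]]]'
python3 -c "
from bench import r
s=r.sense();print(s['tool_pos'],s['ft_force'],s['wrist_torque'])"
```

```text
time: 9.93
tool_pos: [466.7, 260.0, 20.4]
tcp_rot: [-180.0, -0.7, 19.3]
ft_force: [0.1, -0.4, -1.6]
finger_gap: 15.0
[466.66617051 260.02082314  20.37247156] [ 0.06309157 -0.36674093 -1.55146531] [-0.00786279  0.05324085  0.03178925]
```

```bash
python3 -m crank '[[[0,0,0.002,0,0,0],[0,0,0.0035,0,0,0],[0,0,0.0035,0,0,0]]]'
python3 -m crank '[[[0,0,0.0007,0,0,0],[0,0,0.001,0,0,0]]]'
python3 -c "
from bench import r
s=r.sense();print(s['tool_pos'],s['ft_force'],s['wrist_torque'])"
```

```text
time: 10.3
tool_pos: [466.6, 260.0, 16.7]
tcp_rot: [-180.0, -0.7, 19.3]
ft_force: [0.2, 0.9, -1.7]
finger_gap: 15.0
time: 10.55
tool_pos: [466.6, 260.0, 15.6]
tcp_rot: [-180.0, -0.7, 19.3]
ft_force: [-0.6, 0.2, -1.3]
finger_gap: 15.2
[466.5519206  259.96615014  15.61476278] [-0.63328772  0.23121794 -1.25080001] [-0.06076741  0.0165637   0.02531703]
```

```bash
python3 -m crank '[[[0,0,0.0007,0,0,0],[0,0,0.0008,0,0,0]]]'; python3 -c "
from bench import r
s=r.sense();print(s['tool_pos'],s['ft_force'],s['wrist_torque'])"
```

```text
time: 10.8
tool_pos: [466.6, 260.0, 14.9]
tcp_rot: [-180.0, -0.7, 19.4]
ft_force: [-0.8, -0.7, -0.5]
finger_gap: 15.6
[466.62414918 260.01763445  14.90282197] [-0.78688319 -0.71195752 -0.45629083] [0.01787738 0.02974579 0.02711702]
```

```bash
python3 -m crank '[[[0,0,0.0008,0,0,0],[0,0,0.001,0,0,0]]]'; python3 -c "
from bench import r
s=r.sense();print(s['tool_pos'],s['ft_force'],s['wrist_torque'])"
```

```text
time: 11.05
tool_pos: [466.8, 260.1, 14.1]
tcp_rot: [-180.0, -0.7, 19.3]
ft_force: [-1.5, -1.0, 1.6]
finger_gap: 14.6
[466.77790065 260.09879933  14.09000464] [-1.50728529 -0.95218241  1.58140343] [ 0.01170951 -0.0787105   0.03470217]
```

```bash
python3 - <<'E'
from h import *
t,o=pose();y=np.radians(19.33)
for d in (20,70,137): print(go(t+[-d*np.cos(y),-d*np.sin(y),0.3],[180,-.7,19.33]))
E
```

```text
[-0.02   -0.     -0.0005 -0.0006  0.0003  0.0003]
[-0.07   -0.     -0.0011 -0.0006  0.0003  0.0003]
[-0.137  -0.     -0.0019 -0.0006  0.0003  0.0003]
```

```bash
python3 -m crank '[[[-0.008,0,-0.0004,0,0,0],[-0.016,0,-0.0005,0,0,0],[-0.024,0,-0.0006,0,0,0],[-0.034,0,-0.0007,0,0,0],[-0.044,0,-0.0008,0,0,0],[-0.054,0,-0.0009,0,0,0],[-0.064,0,-0.001,0,0,0],[-0.07,0,-0.0011,0,0,0]]]'
python3 -c "
import ov;ov.run('a3')"
```

```text
time: 12.05
tool_pos: [400.2, 236.7, 14.4]
tcp_rot: [-180.0, -0.7, 19.4]
ft_force: [0.5, 1.9, 0.7]
finger_gap: 14.7
12.15 [399.7 236.6  14.1] [-179.97   -0.61   19.35] [-1.8 -0.4  2.6]
tip [541.2 286.3   1.9] side [411. 323.] top [268. 361.]
bendtop [541.3 286.3  33.9] side [408. 276.] top [259. 352.]
grip [399.7 236.6  30.1] side [684. 318.] top [361. 663.]
```

```bash
ls pics | grep a3
```

```text
a3_side.png
a3_top.png
```

View pics/a3_top.png

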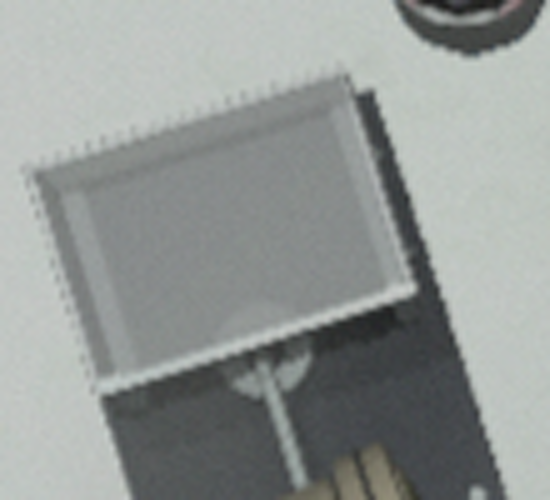

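View pics/a3_side.png

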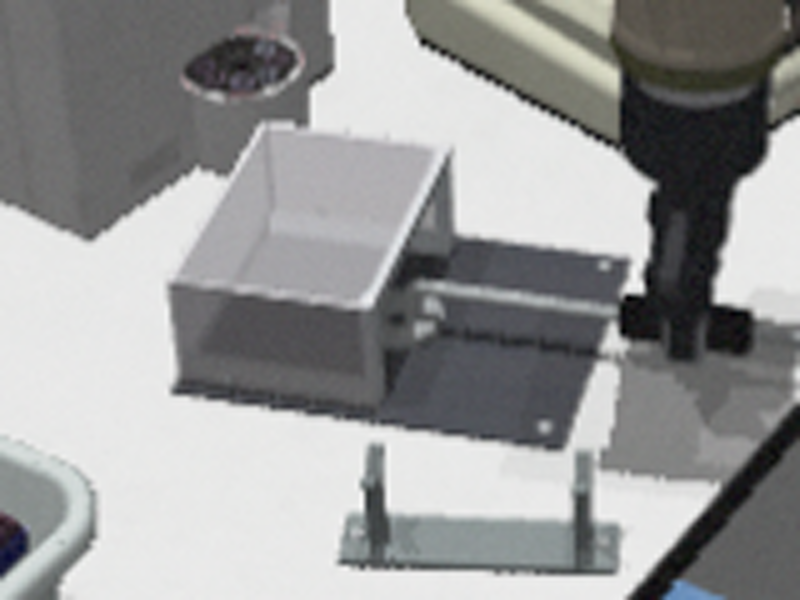

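```bash
python3 -m crank '[[[-0.008,0,-0.0006,0,0,0],[-0.018,0,-0.0007,0,0,0],[-0.028,0,-0.0008,0,0,0],[-0.038,0,-0.0009,0,0,0],[-0.048,0,-0.001,0,0,0],[-0.058,0,-0.0011,0,0,0],[-0.066,0,-0.0012,0,0,0],[-0.066,0,-0.0012,0,0,0]]]'
python3 -c "
import ov;ov.run('a4',(200,210,380,330),(200,150,290,270))"
```

```text
time: 13.15
tool_pos: [336.4, 214.3, 14.4]
tcp_rot: [-180.0, -0.5, 19.4]
ft_force: [-1.0, -1.1, 0.7]
finger_gap: 15.1
13.25 [337.1 214.6  14.6] [-179.97   -0.58   19.36] [-1.7 -0.1  1.7]
tip [478.6 264.3   2.3] side [530. 338.] top [211. 494.]
bendtop [478.7 264.3  34.3] side [528. 291.] top [203. 488.]
grip [337.1 214.6  30.6] side [809. 334.] top [306. 803.]
```

```bash
ls pics | grep a4
```

```text
a4_side.png
a4_top.png
```

View pics/a4_top.png

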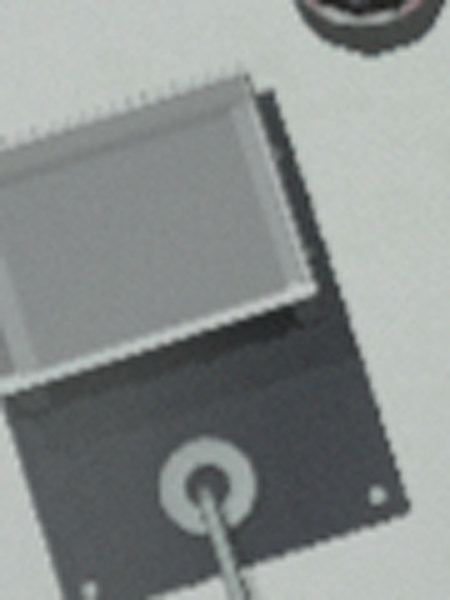

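```bash
python3 -m crank '[[[0.003,0,0,0,0,0],[0.005,0,-0.001,0,0,0],[0.005,0,-0.01,0,0,0],[0.005,0,-0.04,0,0,0],[0.005,0,-0.08,0,0,0],[0.005,0,-0.11,0,0,0],[0.005,0,-0.11,0,0,0]]]'
python3 - <<'E'
from h import *
p,d=r.snapshot("top");cv2.imwrite("pics/t5.png",cv2.resize(p[200:290,200:300],None,fx=6,fy=6,interpolation=cv2.INTER_CUBIC))
p,d=r.snapshot("side");cv2.imwrite("pics/s5.png",cv2.resize(p[230:320,260:360],None,fx=6,fy=6,interpolation=cv2.INTER_CUBIC))
for c in("top","side"):
  for x in r.landmark_of("washer_center",c)[:2]:print(c,x,atz(x["pixel"],c,7))
for P in [(414.5,407.2,125),(414.5,407.2,60),(414.5,407.2,31)]: print(go(P,[180,-.7,28.8]))
E
```

```text
time: 14.12
tool_pos: [342.8, 216.8, 127.8]
tcp_rot: [-179.9, -0.9, 19.4]
ft_force: [0.7, -0.3, -1.3]
finger_gap: 15.0
top {'pixel': [245.8, 246.2], 'conf': 0.76} [484.65781248 255.82502748   7.        ]
side {'pixel': [307.0, 278.9], 'conf': 0.43} [470.22068786 272.02079826   7.        ]
side {'pixel': [281.0, 276.2], 'conf': 0.29} [535.819476   298.91034942   7.        ]
[ 0.134  -0.1562 -0.0008  0.0013  0.0046 -0.1648]
[ 0.1335 -0.1562  0.0642  0.0013  0.0046 -0.1648]
[ 0.1333 -0.1562  0.0932  0.0013  0.0046 -0.1648]
```

View pics/t5.png

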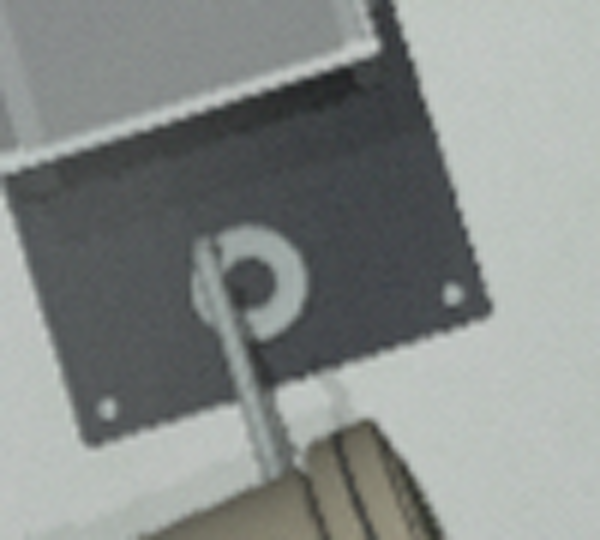

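View pics/s5.png

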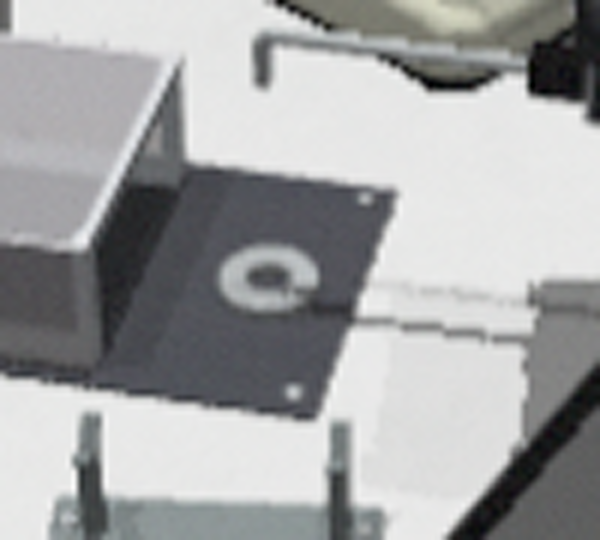

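```bash
python3 -m crank '[[[0.045,-0.052,0,0,0,-0.06],[0.09,-0.105,0,0,0,-0.12],[0.133,-0.156,0,0.001,0.004,-0.165],[0.133,-0.156,0,0.001,0.004,-0.165],[0.133,-0.156,0.02,0.001,0.004,-0.165],[0.133,-0.156,0.055,0.001,0.004,-0.165],[0.133,-0.156,0.055,0.001,0.004,-0.165],[0.133,-0.156,0.055,0.001,0.004,-0.165]]]'
python3 - <<'E'
from h import *
s=r.sense();print(s["tool_pos"],s["tcp_rot"])
for P in [(414.5,407.2,45),(414.5,407.2,31)]: print(go(P,[179.8,-.7,28.8]))
c=lambda x,y,f,o:((x+.5)/f-.5+o[0],(y+.5)/f-.5+o[1])
print(atz(c(249,283,6,(200,200)),"top",9.5),atz(c(269,278,6,(260,230)),"side",10))
E
```

```text
time: 15.32
tool_pos: [413.7, 405.8, 69.1]
tcp_rot: [180.0, -0.6, 28.8]
ft_force: [-0.0, 0.0, -0.1]
finger_gap: 15.0
[413.70536906 405.8297667   69.06676181] [179.96384382  -0.60515726  28.77439022]
[ 0.0011 -0.0008  0.0241 -0.0029  0.0017 -0.0004]
[ 0.001  -0.0008  0.0381 -0.0029  0.0017 -0.0004]
[482.97635556 266.43899954   9.5       ] [480.92387059 268.14070246  10.        ]
```

```bash
python3 -m crank '[[[0.001,-0.001,0.015,-0.003,0.002,0],[0.001,-0.001,0.028,-0.003,0.002,0],[0.001,-0.001,0.037,-0.003,0.002,0],[0.001,-0.001,0.038,-0.003,0.002,0],[0.001,-0.001,0.038,-0.003,0.002,0]]]'
```

```text
time: 15.95
tool_pos: [414.4, 407.4, 31.0]
tcp_rot: [179.8, -0.7, 28.8]
ft_force: [-0.3, -0.6, -0.7]
finger_gap: 15.0
```

```bash
python3 -m crank '[[[0,0,0.001,0,0,0],[0,0,0.001,0,0,0]]]'
python3 -m crank '[[[0,0,0,0,0,0],[0,0,0,0,0,0],[0,0,0,0,0,0]]]' 0.55 
python3 -m crank '[[[0,0,-0.02,0,0,0],[0,0,-0.05,0,0,0],[0,0,-0.08,0,0,0],[0,0,-0.11,0,0,0],[0,0,-0.11,0,0,0]]]'
python3 - <<'E'
from h import *
p,d=r.snapshot("side");cv2.imwrite("pics/s6.png",cv2.resize(p[230:340,220:360],None,fx=5,fy=5,interpolation=cv2.INTER_CUBIC))
E
```

```text
time: 16.2
tool_pos: [414.9, 407.5, 30.6]
tcp_rot: [179.8, -0.8, 28.8]
ft_force: [0.3, -3.0, 2.3]
finger_gap: 14.8
time: 16.58
tool_pos: [414.8, 407.7, 30.6]
tcp_rot: [179.8, -0.8, 28.8]
ft_force: [0.3, -0.5, 0.2]
finger_gap: 38.1
time: 17.2
tool_pos: [415.3, 409.0, 145.6]
tcp_rot: [179.9, -1.2, 28.8]
ft_force: [0.4, 0.3, 0.1]
finger_gap: 38.4
```

View pics/s6.png

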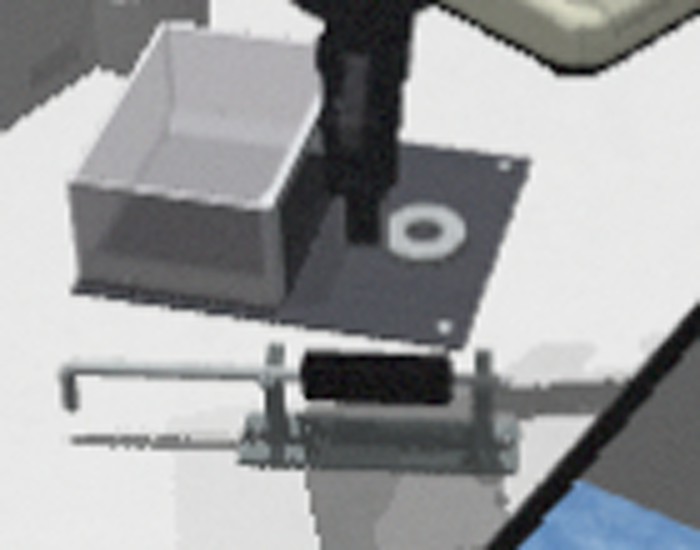

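```bash
python3 - <<'E'
from h import *
for P in [(484.4,266.6,140),(484.4,266.6,40),(484.4,266.6,5)]: print(go(P,[180,0,19.3]))
E
```

```text
[-0.0069  0.1578  0.0035  0.0012 -0.0177  0.1654]
[-0.0086  0.1576  0.1035  0.0012 -0.0177  0.1654]
[-0.0092  0.1575  0.1385  0.0012 -0.0177  0.1654]
```

```bash
python3 -m crank '[[[-0.002,0.05,0,0,-0.006,0.06],[-0.004,0.1,0,0,-0.012,0.11],[-0.007,0.157,0,0.001,-0.018,0.165],[-0.007,0.157,0.01,0.001,-0.018,0.165],[-0.0086,0.1576,0.06,0.001,-0.018,0.165],[-0.0086,0.1576,0.1,0.001,-0.018,0.165],[-0.0086,0.1576,0.1,0.001,-0.018,0.165],[-0.0086,0.1576,0.1,0.001,-0.018,0.165]]]' 0.36
python3 - <<'E'
from h import *
p,d=r.snapshot("side");cv2.imwrite("pics/s7.png",cv2.resize(p[220:330,240:360],None,fx=5,fy=5,interpolation=cv2.INTER_CUBIC))
p,d=r.snapshot("top");cv2.imwrite("pics/t7.png",cv2.resize(p[200:290,190:300],None,fx=5,fy=5,interpolation=cv2.INTER_CUBIC))
t,o=pose();print(t,r.sense()["tcp_rot"],r.sense()["finger_gap"])
for sy in(-27,27): P=t+o.apply([0,sy,-5]);print((proj(P,"side")-[240,220])*5,(proj(P,"top")-[190,200])*5)
P=(484.4,266.6,11);print((proj(P,"side")-[240,220])*5,(proj(P,"top")-[190,200])*5)
for P in [(484.4,266.6,5)]: print(go(P,[180,0,19.3]))
E
```

```text
time: 18.25
tool_pos: [484.6, 267.3, 44.5]
tcp_rot: [-180.0, -0.0, 19.4]
ft_force: [0.3, 0.2, 0.9]
finger_gap: 54.9
[485.80926789 267.61026976  45.83563378] [-179.99016755   -0.18626409   19.35445465] 54.46581800943144
[300.19112306 246.20189709] [184.91403282 238.24601414]
[325.52828659 185.28889256] [299.51205055 200.55139287]
[318.20033851 274.44742489] [254.77903557 230.40443559]
[-0.0018  0.0005  0.0408 -0.0002 -0.0033  0.001 ]
```

View pics/s7.png

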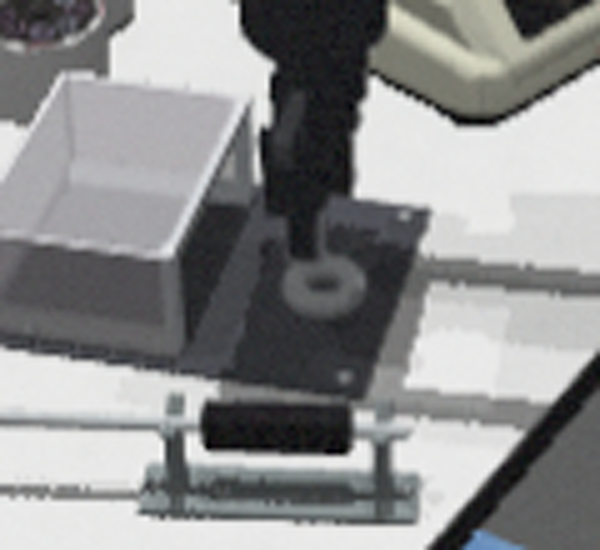

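View pics/t7.png

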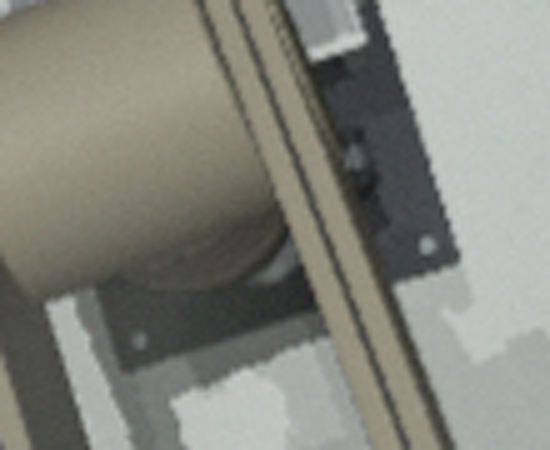

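```bash
python3 -m crank '[[[-0.0022,0.0003,0.02,0,-0.003,0.001],[-0.0022,0.0003,0.035,0,-0.003,0.001],[-0.0022,0.0003,0.041,0,-0.003,0.001],[-0.0022,0.0003,0.041,0,-0.003,0.001]]]'
python3 -m crank '[[[0,0,0.002,0,0,0],[0,0,0.004,0,0,0],[0,0,0.004,0,0,0]]]'
```

```text
time: 18.85
tool_pos: [483.1, 266.3, 3.7]
tcp_rot: [-180.0, 0.1, 19.3]
ft_force: [-0.6, 0.2, -0.3]
finger_gap: 54.9
time: 19.23
tool_pos: [483.2, 266.3, -0.3]
tcp_rot: [-180.0, 0.1, 19.3]
ft_force: [-0.2, -0.2, 0.1]
finger_gap: 54.4
```

```bash
python3 -m crank '[[[0.0005,0.0003,-0.0008,0,0,0],[0.0005,0.0003,-0.0008,0,0,0],[0.0005,0.0003,-0.0008,0,0,0],[0.0005,0.0003,-0.0008,0,0,0]]]' 1 50
python3 -m crank '[[[0,0,-0.01,0,0,0],[0,0,-0.04,0,0,0],[0,0,-0.08,0,0,0],[0,0,-0.12,0,0,0],[0,0,-0.12,0,0,0],[0,0,-0.12,0,0,0]]]'
python3 - <<'E'
from h import *
p,d=r.snapshot("side");cv2.imwrite("pics/s8.png",cv2.resize(p[180:330,260:380],None,fx=5,fy=5,interpolation=cv2.INTER_CUBIC)[:600])
t,o=pose();print(t,r.sense()["tcp_rot"],r.sense()["finger_gap"])
P=t+o.apply([0,0,-4-4]);print("TCP-8",P,(proj(P,"side")-[260,180])*5)
for q in [(23,0,-8),(-23,0,-8),(0,23,-8),(0,-23,-8)]: print(q,(proj(t+o.apply(q),"side")-[260,180])*5)
E
```

```text
time: 19.73
tool_pos: [484.4, 266.4, 1.2]
tcp_rot: [-180.0, 0.0, 19.3]
ft_force: [-0.4, -0.4, 4.8]
finger_gap: 43.2
time: 20.48
tool_pos: [484.0, 266.2, 120.9]
tcp_rot: [-180.0, 0.1, 19.3]
ft_force: [0.4, -0.7, -1.8]
finger_gap: 43.5
[483.4784924  265.99102962 119.96880949] [1.79995461e+02 1.46616948e-01 1.92934382e+01] 43.19194449632044
TCP-8 [483.49760486 265.99839172 127.96878327] [214.6962367  294.22315986]
(23, 0, -8) [171.00336733 288.91005306]
(-23, 0, -8) [258.6821654  299.56971468]
(0, 23, -8) [225.72467881 269.4914325 ]
(0, -23, -8) [203.34884877 319.67548021]
```

View pics/s8.png

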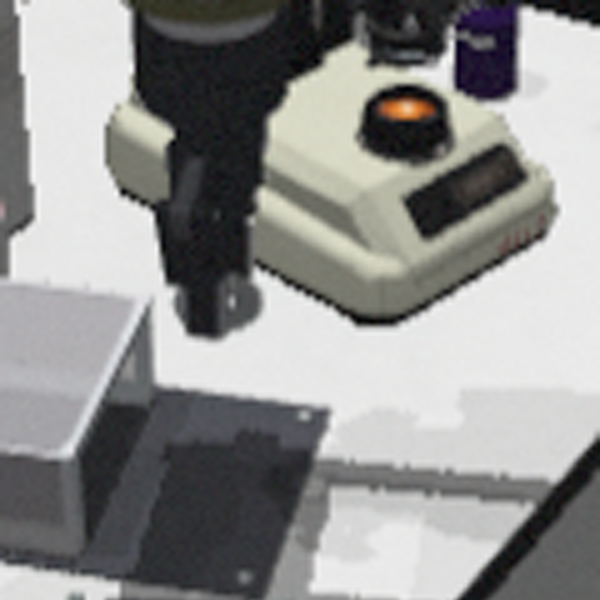

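```bash
python3 - <<'E'
from h import *
for P in [(420,240,380),(345,90,485),(345,-100,485),(425,-170,300),(425,-170,120)]: print(go(P,[180,0,19.3]))
E
```

```text
[-6.920e-02  3.600e-03 -2.599e-01  1.000e-04  2.600e-03 -1.000e-04]
[-1.898e-01  1.204e-01 -3.645e-01  1.000e-04  2.600e-03 -1.000e-04]
[-2.526e-01  2.997e-01 -3.644e-01  1.000e-04  2.600e-03 -1.000e-04]
[-1.997e-01  3.922e-01 -1.795e-01  1.000e-04  2.600e-03 -1.000e-04]
[-1.992e-01  3.922e-01  5.000e-04  1.000e-04  2.600e-03 -1.000e-04]
```

```bash
python3 -m crank '[[[-0.03,0.002,-0.06,0,0.003,0],[-0.05,0.003,-0.12,0,0.003,0],[-0.07,0.004,-0.18,0,0.003,0],[-0.07,0.004,-0.24,0,0.003,0],[-0.1,0.03,-0.29,0,0.003,0],[-0.14,0.06,-0.33,0,0.003,0],[-0.17,0.09,-0.36,0,0.003,0],[-0.19,0.12,-0.365,0,0.003,0],[-0.21,0.17,-0.365,0,0.003,0],[-0.225,0.22,-0.365,0,0.003,0]]]'
python3 - <<'E'
from h import *
for P in [(345,-100,485),(425,-170,300),(425,-170,130)]: print(go(P,[180,0,19.3]))
E
```

```text
time: 21.78
tool_pos: [344.2, -16.9, 484.5]
tcp_rot: [-180.0, 0.1, 19.4]
ft_force: [0.7, -0.7, -0.2]
finger_gap: 43.3
[-0.0268  0.0786 -0.0006 -0.0008  0.001   0.0009]
[ 0.0257  0.1713  0.1843 -0.0008  0.001   0.0009]
[ 0.0258  0.1715  0.3543 -0.0008  0.001   0.0009]
```

```bash
python3 -m crank '[[[-0.02,0.05,0,0,0,0],[-0.025,0.1,0.02,0,0.001,0],[-0.01,0.15,0.06,0,0.001,0],[0.02,0.1715,0.12,0,0.001,0],[0.026,0.1715,0.18,0,0.001,0],[0.026,0.1715,0.24,0,0.001,0],[0.026,0.1715,0.3,0,0.001,0],[0.026,0.1715,0.354,0,0.001,0],[0.026,0.1715,0.354,0,0.001,0],[0.026,0.1715,0.354,0,0.001,0]]]'
cat > sp.py <<'E'
from h import *
def run(tag,side=(340,130,460,240),top=(370,210,500,320)):
    for c,b in (("side",side),("top",top)):
        p,d=r.snapshot(c);cv2.imwrite(f"pics/{tag}_{c}.png",cv2.resize(p[b[1]:b[3],b[0]:b[2]],None,fx=5,fy=5,interpolation=cv2.INTER_CUBIC))
    t,o=pose();s=r.sense();print(s["time"],t.round(1),np.round(s["tcp_rot"],2),np.round(s["ft_force"],1),s["finger_gap"])
    def pp(n,P): print(n,np.round(P,1),"side",((proj(P,"side")-side[:2])*5).round(),"top",((proj(P,"top")-top[:2])*5).round())
    pp("washer",t+o.apply((0,0,-6)))
    for q in [(23,0,-6),(-23,0,-6)]: pp("w"+str(q),t+o.apply(q))
    for z in(10,24,60): pp("post",(425,-170.3,z))
E
python3 -c "
import sp;sp.run('b1')"
```

```text
time: 23.02
tool_pos: [425.7, -170.3, 131.6]
tcp_rot: [-180.0, -0.0, 19.3]
ft_force: [1.0, -0.6, -0.0]
finger_gap: 43.5
23.125 [ 427.  -171.   133.3] [ 1.7986e+02 -1.7000e-01  1.9350e+01] [ 0.   0.3 -0.4] 43.66627911846797
washer [ 427.  -170.9  139.3] side [281. 215.] top [360. 307.]
w(23, 0, -6) [ 448.7 -163.3  139.3] side [244. 211.] top [341. 255.]
w(-23, 0, -6) [ 405.3 -178.6  139.2] side [318. 219.] top [378. 359.]
post [ 425.  -170.3   10. ] side [268. 395.] top [293. 323.]
post [ 425.  -170.3   24. ] side [270. 376.] top [300. 322.]
post [ 425.  -170.3   60. ] side [274. 328.] top [317. 319.]
```

```bash
ls pics|grep b1
```

```text
b1_side.png
b1_top.png
```

View pics/b1_side.png

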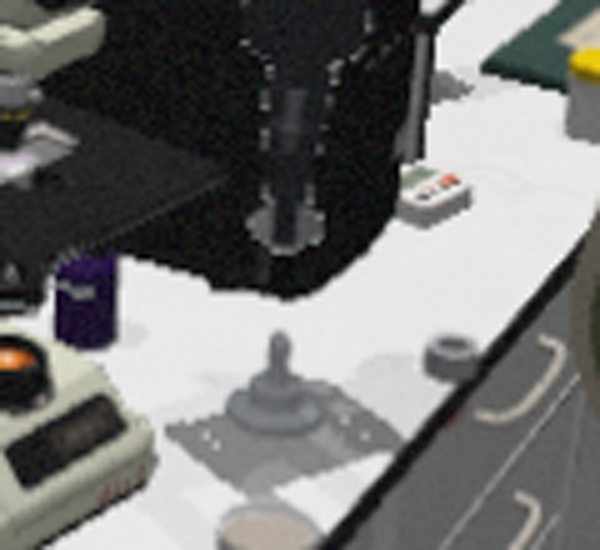

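View pics/b1_top.png

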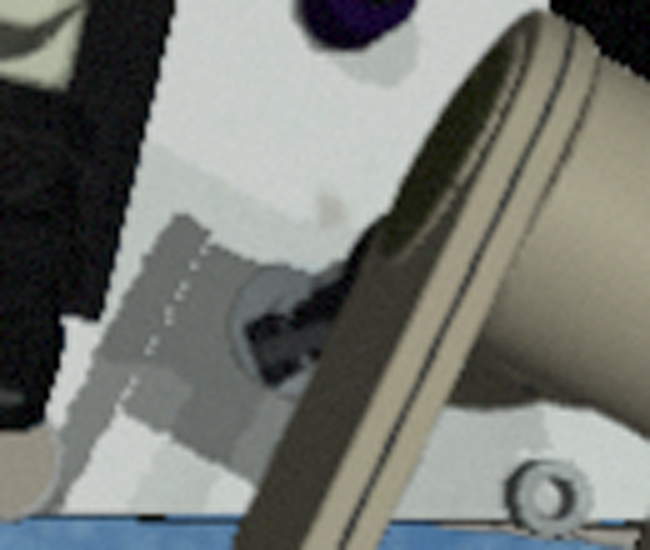

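```bash
python3 - <<'E'
from h import *
for P in [(424.2,-170.6,68)]: print(go(P,[180,0,19.3]))
E
```

```text
[-0.0027 -0.0014  0.0653  0.0024 -0.003   0.0008]
```

```bash
python3 -m crank '[[[-0.0027,-0.0014,0.03,0.002,-0.003,0],[-0.0027,-0.0014,0.06,0.002,-0.003,0],[-0.0027,-0.0014,0.065,0.002,-0.003,0],[-0.0027,-0.0014,0.065,0.002,-0.003,0],[-0.0027,-0.0014,0.065,0.002,-0.003,0],[-0.0027,-0.0014,0.065,0.002,-0.003,0]]]'
python3 -c "
import sp;sp.run('b2',side=(370,150,440,220))"
python3 -c "
import cv2;i=cv2.imread('pics/b2_side.png');cv2.imwrite('pics/b2z.png',cv2.resize(i,None,fx=1.6,fy=1.6))"
```

```text
time: 23.88
tool_pos: [425.1, -171.1, 69.5]
tcp_rot: [179.9, -0.1, 19.4]
ft_force: [-0.4, 0.5, -1.1]
finger_gap: 43.1
23.975 [ 424.7 -170.9   69. ] [ 1.7992e+02 -5.0000e-02  1.9350e+01] [ 0.1  0.7 -1.2] 43.21804313581006
washer [ 424.7 -170.9   75. ] side [127. 207.] top [326. 318.]
w(23, 0, -6) [ 446.4 -163.2   75. ] side [ 90. 203.] top [308. 269.]
w(-23, 0, -6) [ 403.  -178.5   75. ] side [163. 211.] top [343. 368.]
post [ 425.  -170.3   10. ] side [118. 295.] top [293. 323.]
post [ 425.  -170.3   24. ] side [120. 276.] top [300. 322.]
post [ 425.  -170.3   60. ] side [124. 228.] top [317. 319.]
```

```bash
ls pics|grep b2
```

```text
b2_side.png
b2_top.png
b2z.png
```

View pics/b2z.png

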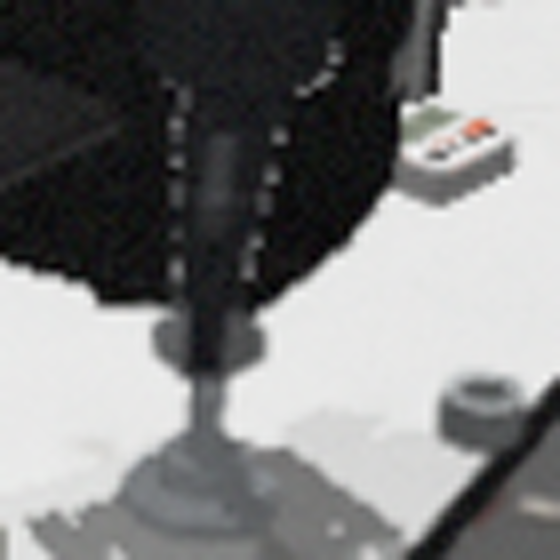

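View pics/b2_top.png

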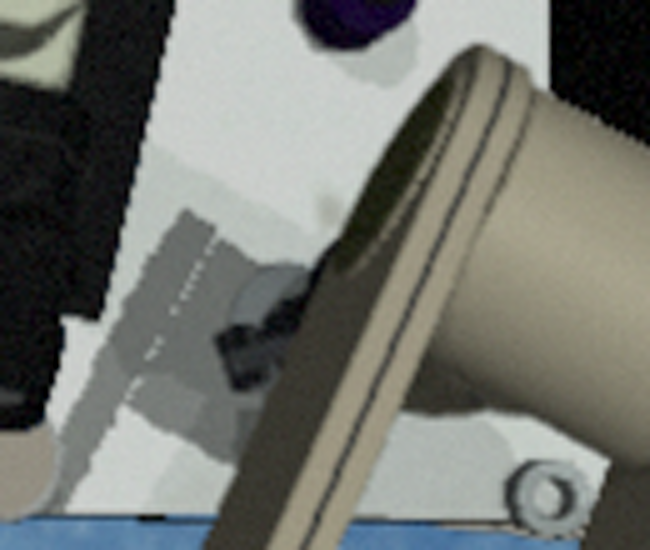

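```bash
python3 -m crank '[[[-0.0005,0,0.006,0.001,0,0],[-0.0005,0,0.009,0.001,0,0],[-0.0005,0,0.012,0.001,0,0],[-0.0005,0,0.014,0.001,0,0],[-0.0005,0,0.014,0.001,0,0]]]'; python3 -c "
from bench import r
s=r.sense();print(s['tool_pos'],s['ft_force'],s['wrist_torque'])"
```

```text
time: 24.6
tool_pos: [424.1, -170.9, 54.7]
tcp_rot: [-180.0, -0.0, 19.4]
ft_force: [0.1, 0.3, -0.3]
finger_gap: 43.6
[ 424.05201711 -170.93131461   54.70059971] [ 0.06176803  0.3117631  -0.34343773] [-0.00758439  0.01297285  0.05050639]
```

```bash
python3 -m crank '[[[0,0,0.003,0,0,0],[0,0,0.006,0,0,0],[0,0,0.009,0,0,0],[0,0,0.009,0,0,0]]]'; python3 -m crank '[[[0,0,0.003,0,0,0],[0,0,0.006,0,0,0],[0,0,0.009,0,0,0],[0,0,0.012,0,0,0],[0,0,0.012,0,0,0]]]'
```

```text
time: 25.1
tool_pos: [423.8, -170.8, 45.3]
tcp_rot: [-180.0, -0.0, 19.4]
ft_force: [0.1, 0.5, -0.3]
finger_gap: 43.4
time: 25.72
tool_pos: [423.5, -170.7, 33.0]
tcp_rot: [-179.9, 0.0, 19.3]
ft_force: [-0.7, 0.2, -0.9]
finger_gap: 43.0
```

```bash
python3 -m crank '[[[0,0,0.003,0,0,0],[0,0,0.006,0,0,0],[0,0,0.008,0,0,0],[0,0,0.0085,0,0,0]]]'; python3 -m crank '[[[0,0,0.001,0,0,0],[0,0,0.002,0,0,0]]]'
```

```text
time: 26.22
tool_pos: [423.5, -170.7, 24.3]
tcp_rot: [-179.9, 0.0, 19.3]
ft_force: [-0.9, 0.7, -0.3]
finger_gap: 43.3
time: 26.48
tool_pos: [423.6, -170.8, 22.4]
tcp_rot: [-180.0, 0.0, 19.4]
ft_force: [0.1, -0.6, 1.0]
finger_gap: 43.0
```

```bash
python3 -m crank '[[[0,0,0.0005,0,0,0],[0,0,0.001,0,0,0]]]'; python3 -c "
from bench import r
s=r.sense();print(s['tool_pos'],s['ft_force'],s['wrist_torque'])"
```

```text
time: 26.72
tool_pos: [423.7, -170.9, 22.1]
tcp_rot: [-180.0, 0.0, 19.4]
ft_force: [-5.0, 2.0, 12.2]
finger_gap: 43.8
[ 423.73245189 -170.86773891   22.07307101] [-5.00827506  1.98058124 12.16582021] [0.27077692 0.83666792 0.00522715]
```

```bash
python3 -m crank '[[[0,0,-0.0005,0,0,0],[0,0,-0.0005,0,0,0],[0,0,-0.0005,0,0,0]]]' 0.3
python3 -m crank '[[[0,0,-0.03,0,0,0],[0,0,-0.07,0,0,0],[0,0,-0.1,0,0,0],[0,0,-0.13,0,0,0],[0,0,-0.13,0,0,0]]]'
python3 -c "
import sp;sp.run('b3',side=(370,130,470,230))"; python3 - <<'E'
from h import *
for P in [(348.5,-285.5,150),(348.5,-285.5,60)]: print(go(P,[180,0,19.3]))
E
```

```text
time: 27.1
tool_pos: [423.7, -170.8, 22.5]
tcp_rot: [-180.0, 0.0, 19.4]
ft_force: [-0.1, 0.1, -0.3]
finger_gap: 60.0
time: 27.72
tool_pos: [425.5, -171.8, 155.3]
tcp_rot: [179.8, -0.2, 19.4]
ft_force: [0.2, 0.0, 0.0]
finger_gap: 59.9
27.825 [ 423.7 -170.8  152.1] [-1.7995e+02  2.0000e-02  1.9350e+01] [ 0.1  0.4 -0.6] 59.67043531229013
washer [ 423.7 -170.8  158.1] side [138. 189.] top [370. 312.]
w(23, 0, -6) [ 445.4 -163.2  158.1] side [101. 185.] top [351. 260.]
w(-23, 0, -6) [ 402.  -178.5  158.2] side [175. 193.] top [389. 365.]
post [ 425.  -170.3   10. ] side [118. 395.] top [293. 323.]
post [ 425.  -170.3   24. ] side [120. 376.] top [300. 322.]
post [ 425.  -170.3   60. ] side [124. 328.] top [317. 319.]
[-0.109   0.0833  0.0021 -0.0008  0.0004  0.001 ]
[-0.1089  0.0833  0.0921 -0.0008  0.0004  0.001 ]
```

```bash
ls pics|grep b3
```

```text
b3_side.png
b3_top.png
```

View pics/b3_side.png

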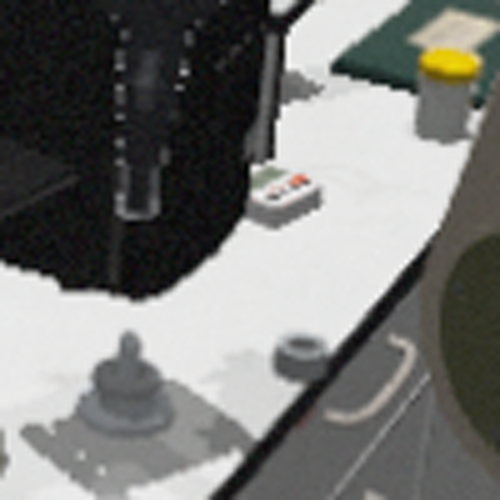

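View pics/b3_top.png

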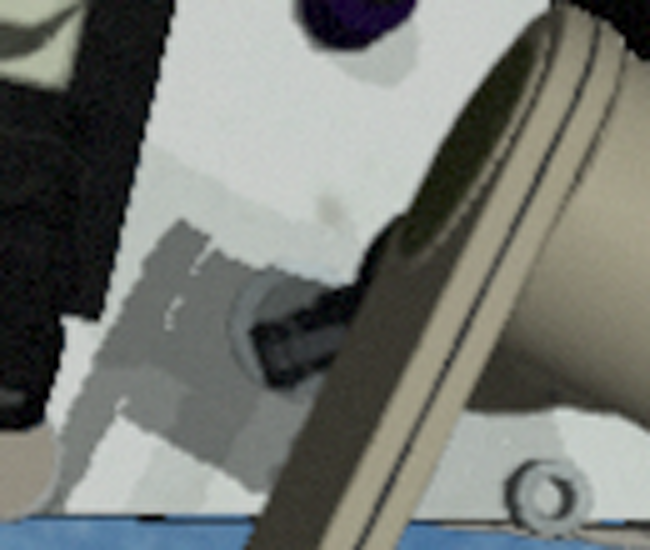

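```bash
python3 - <<'E'
from h import *
print(atz((549/5+369.6,496/5+209.6),"top",20),atz((300/5+369.6,342/5+129.6),"side",20))
# fingertip check: b3 side
E
```

```text
[ 348.40160853 -284.09850836   20.        ] [ 346.49702799 -281.95792653   20.        ]
```

```bash
python3 -m crank '[[[-0.05,0.04,0,0,0,0],[-0.1,0.08,0,0,0,0],[-0.108,0.083,0.04,0,0,0],[-0.108,0.083,0.08,0,0,0],[-0.108,0.083,0.092,0,0,0],[-0.108,0.083,0.092,0,0,0],[-0.108,0.083,0.092,0,0,0]]]' 0.36
python3 -c "
import sp;sp.run('c1',side=(390,140,470,220))"
```

```text
time: 28.7
tool_pos: [350.3, -285.5, 61.6]
tcp_rot: [179.9, -0.0, 19.4]
ft_force: [0.2, -0.6, 0.3]
finger_gap: 54.5
28.8 [ 350.5 -285.7   61.8] [ 1.7989e+02 -5.0000e-02  1.9390e+01] [ 1.3 -0.1  0.3] 55.12451573436314
washer [ 350.4 -285.7   67.8] side [203. 223.] top [583. 492.]
w(23, 0, -6) [ 372.1 -278.    67.8] side [167. 219.] top [565. 442.]
w(-23, 0, -6) [ 328.7 -293.3   67.8] side [238. 226.] top [601. 541.]
post [ 425.  -170.3   10. ] side [ 18. 345.] top [293. 323.]
post [ 425.  -170.3   24. ] side [ 20. 326.] top [300. 322.]
post [ 425.  -170.3   60. ] side [ 24. 278.] top [317. 319.]
```

```bash
ls pics|grep c1
```

```text
c1_side.png
c1_top.png
```

View pics/c1_side.png

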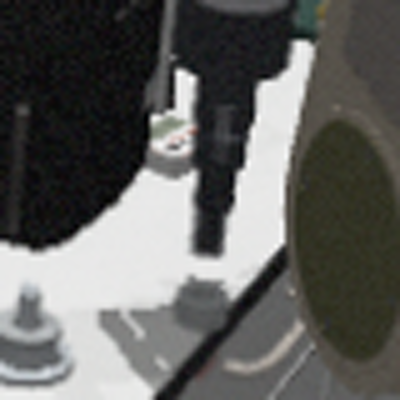

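```bash
python3 - <<'E'
from h import *
for P in [(349,-285,25),(349,-285,6)]: print(go(P,[180,0,19.3]))
E
python3 -m crank '[[[-0.0013,-0.001,0.015,0,0,0],[-0.0013,-0.001,0.035,0,0,0],[-0.0013,-0.001,0.048,0.001,-0.001,0],[-0.0013,-0.001,0.056,0.001,-0.001,0],[-0.0013,-0.001,0.056,0.001,-0.001,0]]]'
python3 -m crank '[[[0,0,0,0,0,0],[0,0,0,0,0,0],[0,0,0,0,0,0],[0,0,0,0,0,0],[0,0,0,0,0,0]]]' 1 50
```

```text
[-0.0012 -0.0012  0.0368  0.0019 -0.0009  0.0016]
[-0.0012 -0.0012  0.0558  0.0019 -0.0009  0.0016]
time: 29.42
tool_pos: [348.6, -284.9, 5.2]
tcp_rot: [-180.0, 0.0, 19.4]
ft_force: [-0.5, -1.0, 0.7]
finger_gap: 54.7
time: 30.05
tool_pos: [349.2, -285.5, 6.1]
tcp_rot: [179.9, 0.0, 19.4]
ft_force: [-0.6, 0.3, 5.8]
finger_gap: 33.6
```

```bash
python3 -m crank '[[[0,0,-0.02,0,0,0],[0,0,-0.06,0,0,0],[0,0,-0.11,0,0,0],[0,0,-0.11,0,0,0]]]'
python3 - <<'E'
from h import *
for P in [(423.8,-170.8,115),(423.8,-170.8,70)]: print(go(P,[180,0,19.3]))
E
```

```text
time: 30.55
tool_pos: [351.6, -287.8, 120.9]
tcp_rot: [179.5, -0.2, 19.4]
ft_force: [-0.4, -0.7, -0.4]
finger_gap: 33.6
[ 0.107  -0.0865  0.0055  0.0093 -0.0037  0.0017]
[ 0.1068 -0.0869  0.0505  0.0093 -0.0037  0.0017]
```

```bash
python3 -m crank '[[[0.04,-0.03,0.002,0.004,-0.001,0],[0.08,-0.06,0.004,0.008,-0.003,0],[0.107,-0.0865,0.005,0.009,-0.004,0.002],[0.107,-0.0865,0.005,0.009,-0.004,0.002],[0.107,-0.0865,0.03,0.009,-0.004,0.002],[0.107,-0.0868,0.046,0.009,-0.004,0.002],[0.107,-0.0868,0.046,0.009,-0.004,0.002],[0.107,-0.0868,0.046,0.009,-0.004,0.002]]]'
python3 -c "
import sp;sp.run('c2',side=(370,140,440,220))"
python3 -c "
import cv2;i=cv2.imread('pics/c2_side.png');cv2.imwrite('pics/c2z.png',cv2.resize(i[:375],None,fx=1.6,fy=1.6))"
```

```text
time: 31.55
tool_pos: [424.0, -171.3, 74.9]
tcp_rot: [180.0, 0.0, 19.2]
ft_force: [0.1, 0.1, -0.7]
finger_gap: 33.7
31.65 [ 424.5 -171.3   75.4] [ 1.7992e+02 -4.0000e-02  1.9260e+01] [ 0.5 -0.3 -0.1] 33.61612248703185
washer [ 424.5 -171.3   81.4] side [128. 248.] top [330. 318.]
w(23, 0, -6) [ 446.2 -163.8   81.4] side [ 92. 244.] top [312. 268.]
w(-23, 0, -6) [ 402.8 -178.9   81.4] side [164. 252.] top [347. 368.]
post [ 425.  -170.3   10. ] side [118. 345.] top [293. 323.]
post [ 425.  -170.3   24. ] side [120. 326.] top [300. 322.]
post [ 425.  -170.3   60. ] side [124. 278.] top [317. 319.]
```

```bash
ls pics|grep c2
```

```text
c2_side.png
c2_top.png
c2z.png
```

View pics/c2z.png

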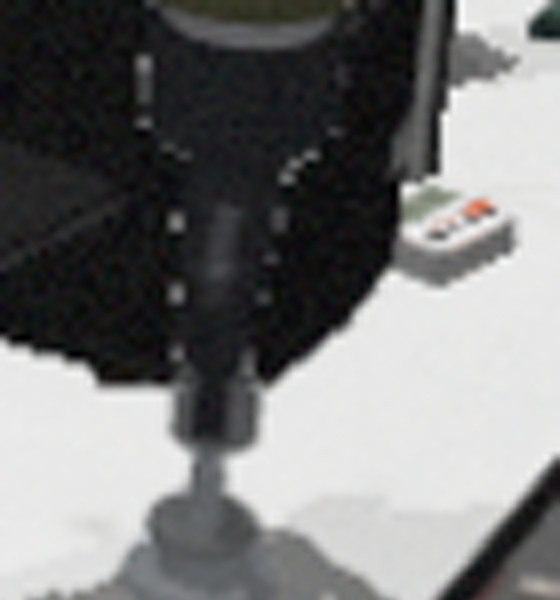

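```bash
python3 -m crank '[[[0.0012,-0.0005,0.002,0.001,0,0.001],[0.0012,-0.0005,0.005,0.001,0,0.001],[0.0012,-0.0005,0.008,0.001,0,0.001],[0.0012,-0.0005,0.011,0.001,0,0.001],[0.0012,-0.0005,0.014,0.001,0,0.001],[0.0012,-0.0005,0.014,0.001,0,0.001]]]'; python3 -c "
from bench import r
s=r.sense();print(s['tool_pos'],s['ft_force'],s['wrist_torque'])"
```

```text
time: 32.4
tool_pos: [425.2, -170.3, 61.0]
tcp_rot: [-180.0, -0.0, 19.2]
ft_force: [-0.6, 0.5, -0.4]
finger_gap: 33.3
[ 425.22946736 -170.32378125   60.9866741 ] [-0.59057328  0.50751612 -0.42621798] [-0.01093926 -0.04145172 -0.0224909 ]
```

```bash
python3 -m crank '[[[0,0,0.003,0,0,0],[0,0,0.006,0,0,0],[0,0,0.009,0,0,0],[0,0,0.009,0,0,0]]]'; python3 -c "
from bench import r
s=r.sense();print(s['tool_pos'],s['ft_force'],s['wrist_torque'])"
```

```text
time: 32.9
tool_pos: [425.2, -170.5, 51.7]
tcp_rot: [-180.0, -0.0, 19.2]
ft_force: [1.1, -1.7, -1.5]
finger_gap: 33.5
[ 425.19824428 -170.45318162   51.74840011] [ 1.06992096 -1.67415372 -1.47073241] [-0.31888683 -0.13563418  0.01674776]
```

```bash
python3 -m crank '[[[0.0001,0.0006,0.001,0,0,0],[0.0001,0.0007,0.004,0,0,0],[0.0001,0.0007,0.007,0,0,0],[0.0001,0.0007,0.010,0,0,0],[0.0001,0.0007,0.010,0,0,0]]]'; python3 -c "
from bench import r
s=r.sense();print(s['tool_pos'],s['ft_force'],s['wrist_torque'])"
```

```text
time: 33.52
tool_pos: [425.2, -170.9, 41.4]
tcp_rot: [-180.0, 0.0, 19.2]
ft_force: [0.4, 0.4, -0.6]
finger_gap: 33.2
[ 425.22843356 -170.92975179   41.35347136] [ 0.44787159  0.36210046 -0.55696856] [ 0.00140518 -0.01480303  0.04976012]
```

```bash
python3 -m crank '[[[0,0,0.001,0,0,0],[0,0,0.002,0,0,0],[0,0,0.0025,0,0,0]]]'; python3 -m crank '[[[0,0,0.0005,0,0,0],[0,0,0.001,0,0,0]]]'; python3 -c "
from bench import r
s=r.sense();print(s['tool_pos'],s['ft_force'],s['wrist_torque'])"
```

```text
time: 33.9
tool_pos: [425.2, -170.9, 38.8]
tcp_rot: [-180.0, 0.0, 19.2]
ft_force: [-1.4, -0.2, 0.1]
finger_gap: 33.5
time: 34.15
tool_pos: [425.3, -170.9, 38.1]
tcp_rot: [-180.0, 0.0, 19.2]
ft_force: [-2.7, 2.0, 6.6]
finger_gap: 33.5
[ 425.29351535 -170.9449905    38.07952658] [-2.65787884  2.03246802  6.61930188] [0.2109692  0.47940201 0.01149845]
```

Seated on the washer at about 7 N. I'll open, go straight up, and check.

```bash
python3 -m crank '[[[0,0,-0.0004,0,0,0],[0,0,-0.0004,0,0,0],[0,0,-0.0004,0,0,0]]]' 0.35
python3 -m crank '[[[0,0,-0.03,0,0,0],[0,0,-0.07,0,0,0],[0,0,-0.12,0,0,0],[-0.05,0.04,-0.16,0,0,0],[-0.1,0.09,-0.2,0,0,0],[-0.14,0.14,-0.2,0,0,0],[-0.16,0.2,-0.2,0,0,0],[-0.16,0.25,-0.2,0,0,0],[-0.16,0.25,-0.2,0,0,0],[-0.16,0.25,-0.2,0,0,0]]]'
python3 - <<'E'
from h import *
for c,b in (("side",(200,150,460,345)),("top",(130,150,500,330))):
    p,d=r.snapshot(c);cv2.imwrite(f"pics/d1_{c}.png",p)
    z=(380,160,450,230) if c=="side" else (390,240,490,330)
    cv2.imwrite(f"pics/d1z_{c}.png",cv2.resize(p[z[1]:z[3],z[0]:z[2]],None,fx=6,fy=6,interpolation=cv2.INTER_CUBIC))
print(r.sense()["time"])
E
```

```text
time: 34.52
tool_pos: [425.4, -170.9, 38.5]
tcp_rot: [-180.0, 0.0, 19.2]
ft_force: [-0.2, 0.1, -0.2]
finger_gap: 55.3
time: 35.78
tool_pos: [356.3, -460.0, 237.7]
tcp_rot: [-179.9, 0.0, 19.1]
ft_force: [0.7, 1.1, -0.4]
finger_gap: 55.6
35.875
```

```bash
ls pics|grep d1
```

```text
d1_side.png
d1_top.png
d1z_side.png
d1z_top.png
```

View pics/d1_side.png

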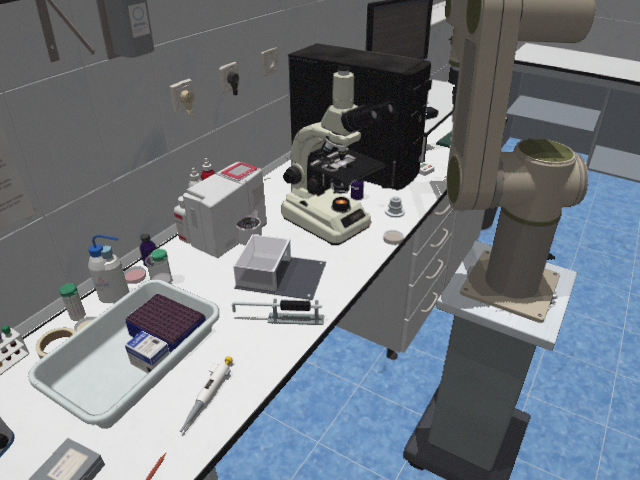

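View pics/d1z_side.png

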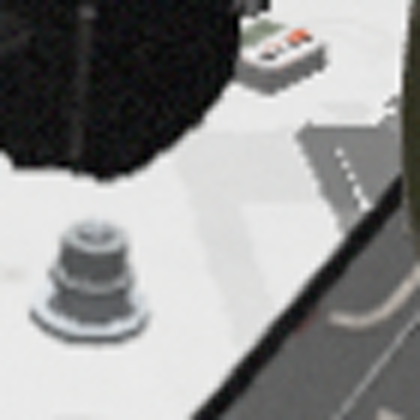

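View pics/d1_top.png

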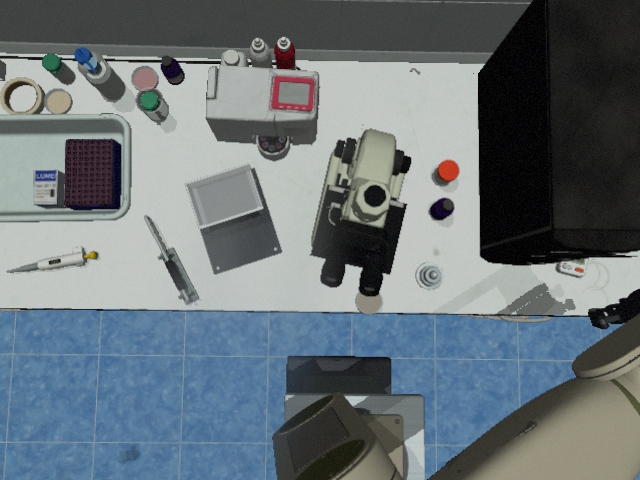

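View pics/d1z_top.png

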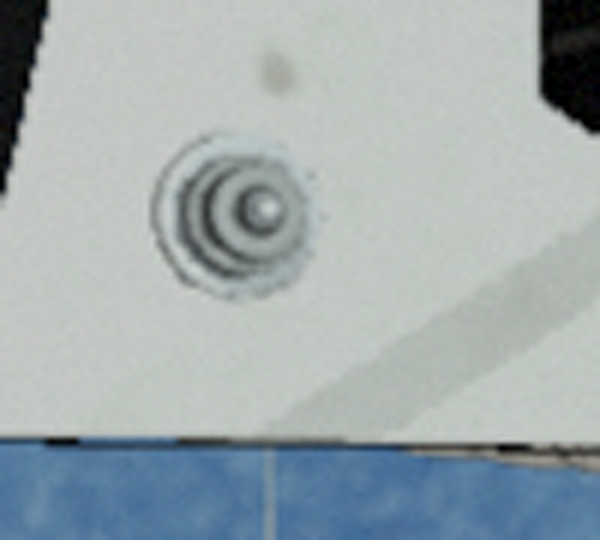

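Top view: the washer and collar sit concentric on the spindle at (430,275). The rod is in its rest at (150,217) to (192,300), and the cup (447,172), bottle (441,208) and dish (369,302) haven't moved.

```bash
python3 -m crank '[[[0,0,0,0,0,0],[0,0,0,0,0,0]]]'; python3 -c "
from bench import r
print(r.hand_in())"
```

```text
time: 36.12
tool_pos: [357.1, -457.7, 239.1]
tcp_rot: [-180.0, -0.0, 19.3]
ft_force: [-0.4, 0.4, 0.4]
finger_gap: 55.5
the job is handed in; nothing more can be done
None
```

The job is done and handed in at 36 s of the 72 s allowed; hand-in gives no verdict. I hooked the washer out onto the apron with the tip resting on the plate at about 3–4 N, then laid the rod back in its rest. After that I set the washer on the spindle shoulder and the collar on top of it.

**Last checks:**
- **Pictures:** the final views from both cameras show the washer and collar stacked concentric and flat on the spindle. The rod lies in both forks, and the cup, bottle and dish are where they started. The gripper was clear of everything.
- **Seating height:** the washer made contact at the expected shoulder height and the collar one washer thickness above it.
- **Forces:** the highest force I read was about 13 N, when the washer seated.

**Disagreements, none of which affected the result:**
- **Cameras:** measured against the arm, the side camera read about 1–1.5 pixels low. The top camera was about 1.5 mm off near the guard and seemed close to right at the spindle.
- **Networks:** some of their reports were wrong. They labelled the dish as the washer, the rest as the spindle and the cup as the rod handle, so I located the parts from the pictures and by touch.
- **Finger gap:** it read 1–3 mm smaller than the true part sizes.
- **Collar:** it sat about 2 mm off-centre in the fingers and lightly touched the post on the way down (about 2 N sideways). I corrected that before seating it.

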